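# Set up the glass lathe behind its locked guard

### The arm

A 6-joint arm with a two-finger parallel gripper is mounted at the origin on the work surface. World frame = base frame: x ahead of the robot, y to its left, z up, the work surface at z = 0. Lengths are in m, angles in rad, forces in N, time in s.
With the tool pointing down it reaches from about 0.375 to 0.975 m from the base axis. Payload 3.8 kg.
Tool frame: the origin (TCP) lies on the mounting face of the last link; the fingertips stand 173 mm ahead of it and the grasp point (between the pads) lies 155 mm ahead of it; z points along the fingers, y is the direction in which the jaws open and shut (so a half turn about z gives the same grasp; the last joint's range is limited). The gripper opens to 85 mm and grips with 20 to 120 N. Pads are 22 mm wide; open, the fingers measure 114 mm over their backs; the gripper's body (76 mm by 85 mm) begins 54 mm behind the grasp point. The pads swing forward as they close: fully open they stand 13 mm farther back than shut.
Start: joints at [1.2, 0.264, 1.604, -0, 1.274, -0.037], TCP at [0.221, 0.638, 0.405] pointing down, gripper open.
Joint ranges: [-2.63, 2.63], [-0.94, 2.18], [0.31, 2.57], [-1.31, 4.45], [0, 2.66], [-2.55, 2.55]. Speed limits (rad/s): [2.57, 2.57, 3.14, 3.14, 3.14, 3.14].

### API

Orientations are given as a rotation vector (axis times angle).
In Python, from workcell import bot, imaging, order gives the robot as it stands. The module is installed in compiled form; this text tells all that it offers.
- The arm moves only by the shell command python3 -m creep 'ROWS' [OPENING] [FORCE]. ROWS is JSON, a list of rows, each an object with "slide": the shift along the tool's x, y, z each as a share of 25 mm, from -1 to 1, a list of three; "angular": the turn, a rotation vector about the tool's x, y, z each as a share of 4 degrees, from -1 to 1, a list of three. A call has 1 to 5 rows; each row shifts and turns the commanded pose from where the row before left it, along the tool's axes as they then stand; what a row does not reach is not made up. A row lasts 1/12 s, in which the tool goes at most 41.7 mm and 7.16 degrees, less where a joint would pass 70% of its speed; a pose out of reach is approached as far as the arm can. A call with a number of a shift or a turn outside -1 to 1 is refused whole. A call with a gripper value outside its range is refused whole. OPENING is the closure, from -1 (fully open) to 1 (shut), set as the call begins (- or left out, the last holds). The fingers move at their own pace and stop on an object; FORCE is the grip in N (left out, the last holds). Time passes only in rows, so rows that do not move let the fingers close. It gives the time, the measured TCP pose, the force and the opening at its end, in the units of the state.
- bot.read_state(): the state, without advancing time (a new reading comes with each control period).
- imaging.read_camera(name): name is "side" or "top" or "wrist"; returns (picture, depth): 420x560x3 uint8, red, green, blue; 420x560 float32, m along the optical axis (not along the pixel's ray), 0 where there is no reading.
- imaging.camera_model(name): a dict with "fovy" (degrees; the focal length in pixels is half the picture's height over the tangent of half this angle, whatever the lens; pixels are square), "cx", "cy" (the principal point, pixels), "camera_from_world" (4x4, takes a point from world to camera coordinates); the wrist camera has in their place "tool_from_camera" (4x4, takes a point from camera to tool coordinates, whose origin is the TCP and whose axes are the flange's). Camera axes: x right, y down, z forward; pixel columns grow to the right and rows downward; lengths in m; the calibration is good to about 2 mm. The wrist camera is an equidistant fisheye: a pixel r from the principal point sees the ray r / f radians off the axis. A picture is of the moment at which its call begins: read the wrist's pose just before it. camera_model takes no time and is no camera call.
- order.finish_job(): hands the job in, once; it reports no verdict.
The state is a dict: "time": time; "q": joint angles; "joint_vel": joint speeds; "joint_torque": joint torques, N m; "tool_pos": TCP position; "tcp_rot": TCP orientation; "wrist_force": force on the tool from outside, world axes, zero at the start; "torque": the same for the moment, N m; "width": opening from 0.0 (shut) to 1.0 (fully open).
Only numpy, scipy, OpenCV 4.12 (cv2) and the standard library are available. Lean on these libraries where they do the work, as an engineer would, in place of code of your own. Each camera call takes 0.05 s, during which the arm holds its last target.

### The job

Set up the small bench lathe for its next glass rod: unlock the guard with the key that is in its lock and swing the guard fully open, move every sawn glass offcut from the lathe's drip tray into the grey tub, and mount the capped glass rod between the lathe's two pointed centres, sliding the tailstock up until both points are fully home in the end caps. Then shut the guard and turn the key back to locked, and leave everything else on the bench where it is.

Things in the scene. Friction and masses are not known exactly. Their poses are not given: they have to be found in the camera images.
- lathe: Bench lathe, a grey drip tray 205 x 395 mm, fixed. x points from its front to its hinged back, y from headstock to tailstock, z = 0 on the bench. Inside: floor z 0.030, x -0.105 to 0.09, y -0.180 to 0.205; rims z 0.070, back 0.098. Centre line along y at x 0.005, z 0.065, over a bed 44 mm wide, top z 0.036. Headstock y < -0.118, top z 0.084. Offcuts lie in the free front lane, x -0.105 to -0.017
- head_seat (a point): Point on the headstock's centre (fixed 60 degree cone pointing to lathe +y), 6 mm behind its tip: the rod's end face lies here when the cone is fully home in the cap. Lathe frame (0.005, -0.101, 0.065). A parked grinding wheel, r 26 mm, stands close by at the back (x 0.026 to 0.078, y -0.098 to -0.084, top z 0.088)
- tailstock (a joint): Tailstock position, 0 = backed right off, 0.075 = end of travel; grows towards the headstock (lathe -y). With the rod fully home it reads about 0.063. Stiff slide, about 6 N, stays where it is left; starts anywhere from 0.01 to 0.055
- tail_seat (a point): The like point on the tailstock's moving cone (pointing to lathe -y), 6 mm behind its tip: the other end face of the rod lies here when home
- tail_grip (a point): Point to pinch the tailstock block from above across lathe x: block 34 mm wide (x), 40 mm long (y), this point 9 mm under its top, on its middle
- guard (a joint): Hinge of the clear splash guard, 0 = shut, 1.60 = stop, fully open. Hinge line along lathe y at x 0.095, z 0.105; its front edge swings up and back. Friction 0.75 N m: the 0.6 kg guard stays where it is left. Held within 0.03 rad while the key is locked. Sheet 205 mm deep, upper face 5 mm above the hinge line, skirts 25 mm
- guard_handle (a point): Middle of the grip of the guard's steel bow handle: round bar 10 mm thick, 110 mm long along lathe y, axis 47 mm above the guard's face; guard shut, it is 197 mm in front of the hinge line and 52 mm above it. Swings about the hinge line in the lathe's x-z plane
- key (a joint): Key in the cam lock, 0 = locked, 1.571 = unlocked; turns clockwise seen from above. Stiff (0.06 N m), stays where it is left; the key cannot be taken out. It rides on the guard
- key_grip (a point): Middle of the key's black bow, on the lock's axis: bow 30 mm wide, 9 mm thick, 28 mm high, standing 12 mm clear of the lock tab at the guard's front edge. Guard shut, the axis is vertical; locked, the bow's wide side lies along lathe x (pinch across lathe y), unlocked along lathe y
- rod: Opal glass rod 22 mm in diameter, 170 mm long over all, 0.2 kg, with hexagonal aluminium caps 16 mm long, 26 mm across flats on both ends; each cap face has a 10 mm wide, 9 mm deep centre hole. Origin at its middle, x along it; ends alike. Starts on the bench beside the lathe, axis 13 mm up
- rod_end_a (a point): Middle of the end face at the rod's +x end
- rod_end_b (a point): Middle of the end face at the rod's -x end
- offcut0: Sawn opal glass block 40 x 24 x 16 mm (x, y, z), origin at the middle of its underside, lying in the tray; may be absent
- offcut1: Sawn opal glass block 34 x 22 x 16 mm, likewise
- offcut2: Sawn opal glass block 30 x 26 x 18 mm, likewise
- offcut3: Sawn opal glass block 38 x 20 x 18 mm, likewise
- tub: Open grey plastic tub, 160 x 130 mm (x, y) and 55 mm high outside, walls and floor 4 mm, fixed; origin at the middle of its underside; on the other side of the lathe from the rod
- pliers: Bystander, not to be moved: short red-handled pliers, 175 mm long, lying on the bench about x 0.68, y 0.36
- cup: Bystander, not to be moved: white cup 65 mm high, about x 0.67, y -0.38
- glue: Bystander, not to be moved: white glue bottle 130 mm high, about x 0.67, y 0.47
- frit_jar: Bystander, not to be moved: amber jar with black cap, 75 mm high, about x 0.60, y -0.52
- bench_brush: Bystander, not to be moved: wooden brush lying at about x 0.745, y 0.09
- glass_stack: Bystander, not to be moved: stack of blue-grey sheet glass 120 x 90 x 14 mm, about x 0.56, y 0.53
- rest_mid (a point): Lay the middle of the rod here, lathe frame (0.005, 0.002, 0.064): two white V rests (y -0.052 and 0.038, 10 mm wide) carry its glass 1 mm below the centre line, catching it up to 15 mm off across; 7 mm off along y is no matter. Needs joint tailstock below 0.030. The tailstock then pushes the rod 18 mm on to the headstock and the cones lift it off the rests

How it is judged:
On the way, in this order (a step that is already met when the one before it is completed fails the run):
1. the key is turned to unlocked (value of joint key above 1.35 rad), for 0.2 s.
2. the guard is swung fully open (value of joint guard above 1.45 rad), for 0.2 s.
3. all offcuts are in the tub and the rod is home on both centres (x of offcut0 in the frame of tub between -0.08 and 0.08 m and y of offcut0 in the frame of tub between -0.065 and 0.065 m and z of each of offcut0, offcut1, offcut2, offcut3 in the frame of tub below 0.05 m and x of offcut1 in the frame of tub between -0.08 and 0.08 m and y of offcut1 in the frame of tub between -0.065 and 0.065 m and x of offcut2 in the frame of tub between -0.08 and 0.08 m and y of offcut2 in the frame of tub between -0.065 and 0.065 m and x of offcut3 in the frame of tub between -0.08 and 0.08 m and y of offcut3 in the frame of tub between -0.065 and 0.065 m and ((distance between rod_end_a and head_seat below 0.0035 m and distance between rod_end_b and tail_seat below 0.0035 m) or (distance between rod_end_b and head_seat below 0.0035 m and distance between rod_end_a and tail_seat below 0.0035 m))), for 0.2 s.
4. the guard is shut again (value of joint guard below 0.05 rad), for 0.2 s.
At the end, for the whole second after the job is handed in: Every offcut rests inside the tub; the rod lies between the centres, each end face within 3.5 mm of its fully home position on its cone; the guard is shut (below 0.05 rad) and the key locked (below 0.2 rad) (all of step 3 and value of joint guard below 0.05 rad and value of joint key below 0.2 rad and linear speed of rod below 0.02 m/s and linear speed of each of offcut0, offcut1, offcut2, offcut3 below 0.03 m/s); the robot touches nothing.
It fails at once if a bystander on the bench (pliers, cup, glue bottle, frit jar, brush, stack of sheet glass) is moved by more than 3 cm (distance of any of pliers, cup, glue, frit_jar, bench_brush, glass_stack from where it was at the start of the episode above 0.03 m).
Of offcut0, offcut1, offcut2, offcut3 only 2 to 4 are there at a start; the rules pass over those that are not, and their reading is None.
At some moment in a run one of offcut0, offcut1, offcut2, offcut3 may be knocked a few centimetres aside while the robot is not near it.
Once in a run the grip may slacken for a moment while it holds something.
It also fails if it takes over 210 s, if anything falls off the work surface, if the arm or the gripper's body presses on something with over 40 N, if the wrist force passes 120 N, or if a joint passes its speed limit or range.

## Working session

There is one attempt and no reset: what is moved stays moved. The work goes in short steps, Python scripts to look and compute and a shell command to move; the robot and the scene stay as the last step left them, time stands still between calls to the robot, and variables do not carry over. Pictures are saved under pics/ and viewed, and the job is handed in when it is done.

```bash
mkdir -p pics; ls; python3 - <<'E'
from workcell import bot, imaging, order
import cv2, numpy as np
print(bot.read_state())
for n in ("side","top","wrist"):
    m=imaging.camera_model(n); print(n,{k:(np.round(v,4).tolist()) for k,v in m.items()})
    p,d=imaging.read_camera(n)
    cv2.imwrite(f"pics/{n}0.png",p[:,:,::-1]); np.save(f"{n}0.npy",d)
E
```

```text
pics
{'time': 0.0, 'q': array([ 1.20006611e+00,  2.64786784e-01,  1.60537381e+00,  2.48104891e-05,
        1.27371674e+00, -3.69359535e-02]), 'joint_vel': array([-0.00012403, -0.00026689, -0.00051816, -0.0011577 ,  0.00064251,
       -0.0002835 ]), 'joint_torque': array([ 4.47695429e-04, -5.15125501e+01, -3.67317367e+01, -3.32415209e-05,
        1.29779390e-02,  3.18050081e-05]), 'tool_pos': array([0.22104742, 0.63741852, 0.40333903]), 'tcp_rot': array([-0.52182233, -3.09745735,  0.00350639]), 'wrist_force': array([-0.11196991,  0.14137412,  0.21328114]), 'torque': array([ 0.02301797,  0.02095464, -0.02562426]), 'width': 1.0001680150298637}
side {'fovy': 45.4912, 'cx': 279.7866, 'cy': 211.9709, 'camera_from_world': [[0.9616, -0.2742, -0.0136, -0.5404], [-0.2097, -0.7013, -0.6813, 0.211], [0.1773, 0.658, -0.7319, 1.6087], [0.0, 0.0, 0.0, 1.0]]}
top {'fovy': 47.4431, 'cx': 269.6568, 'cy': 213.6458, 'camera_from_world': [[0.0158, -0.9998, 0.0095, -0.013], [-0.9958, -0.0166, -0.0899, 0.5573], [0.09, -0.008, -0.9959, 1.6474], [0.0, 0.0, 0.0, 1.0]]}
wrist {'fovy': 65.7065, 'cx': 283.7492, 'cy': 206.2492, 'tool_from_camera': [[-0.0006, -0.951, -0.3091, 0.0789], [1.0, -0.0004, -0.0008, 0.0005], [0.0007, -0.3091, 0.951, 0.0308], [0.0, 0.0, 0.0, 1.0]]}
```

View pics/top0.png

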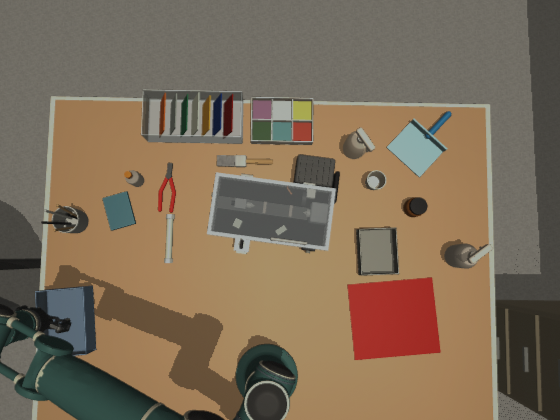

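View pics/side0.png

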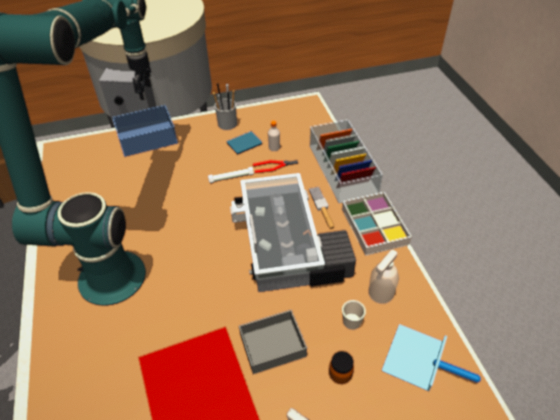

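View pics/wrist0.png

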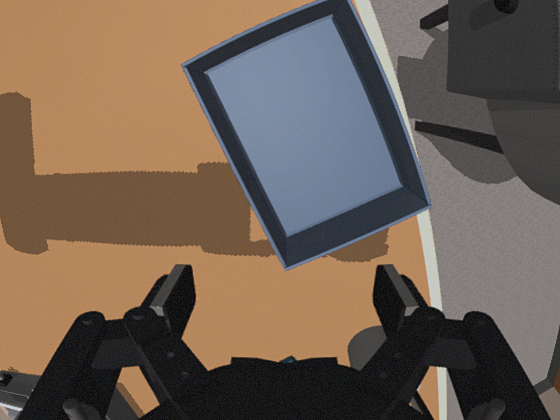

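```bash
python3 - <<'E'
import cv2
p=cv2.imread("pics/top0.png"); cv2.imwrite("pics/top0z.png",cv2.resize(p[150:280,150:350],None,fx=4,fy=4,interpolation=cv2.INTER_CUBIC))
p=cv2.imread("pics/side0.png"); cv2.imwrite("pics/side0z.png",cv2.resize(p[150:300,200:370],None,fx=4,fy=4,interpolation=cv2.INTER_CUBIC))
E
```

```text
(no output)
```

View pics/top0z.png

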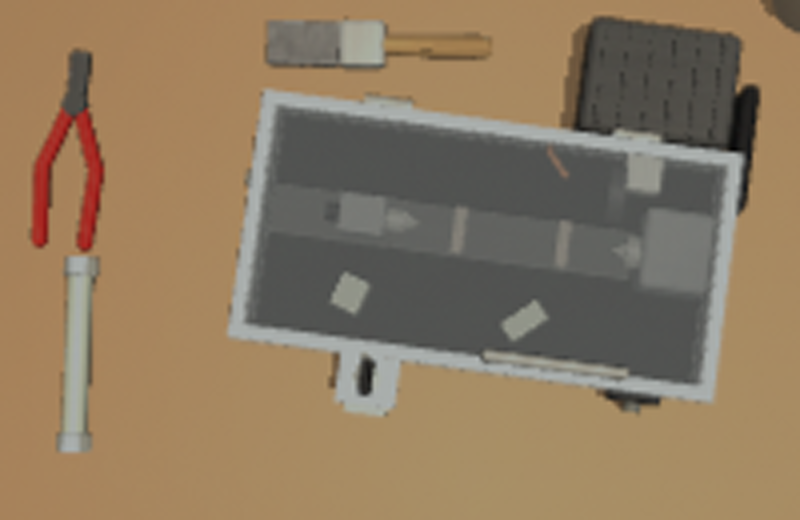

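View pics/side0z.png

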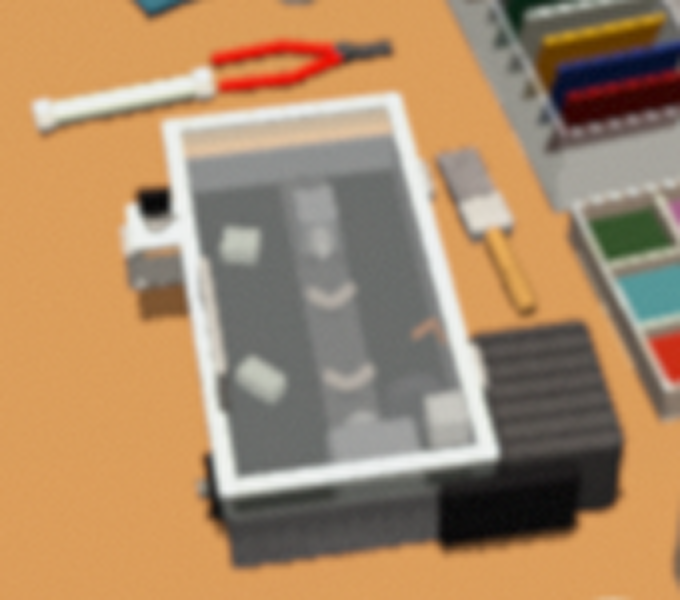

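```bash
cat > h.py <<'E'
import numpy as np, cv2
from workcell import bot, imaging
from scipy.spatial.transform import Rotation as R
def f_of(m): return 210/np.tan(np.radians(m["fovy"])/2)
def ray(name,u,v,m=None):
    m=m or imaging.camera_model(name); f=f_of(m)
    u=np.asarray(u,float);v=np.asarray(v,float)
    x=(u-m["cx"])/f; y=(v-m["cy"])/f
    if name=="wrist":
        r=np.hypot(x,y)+1e-12; return np.stack([np.sin(r)*x/r,np.sin(r)*y/r,np.cos(r)],-1)
    return np.stack([x,y,np.ones_like(x)],-1)
def T_wc(name,st=None):
    m=imaging.camera_model(name)
    if name=="wrist":
        st=st or bot.read_state()
        T=np.eye(4);T[:3,:3]=R.from_rotvec(st["tcp_rot"]).as_matrix();T[:3,3]=st["tool_pos"]
        return T@np.array(m["tool_from_camera"])
    return np.linalg.inv(np.array(m["camera_from_world"]))
def onplane(name,u,v,z,T=None):
    T=T_wc(name) if T is None else T
    d=ray(name,u,v)@T[:3,:3].T; o=T[:3,3]
    return o+d*((z-o[2])/d[...,2])[...,None]
def bydepth(name,u,v,d,T=None):
    T=T_wc(name) if T is None else T
    r=ray(name,u,v); r=r/r[...,2:3]*np.asarray(d)[...,None]
    return r@T[:3,:3].T+T[:3,3]
def proj(name,P,T=None):
    T=T_wc(name) if T is None else T; m=imaging.camera_model(name); f=f_of(m)
    p=(np.asarray(P)-T[:3,3])@T[:3,:3]
    if name=="wrist":
        rr=np.linalg.norm(p[...,:2],axis=-1); th=np.arctan2(rr,p[...,2]); return np.stack([m["cx"]+f*th*p[...,0]/rr,m["cy"]+f*th*p[...,1]/rr],-1)
    return np.stack([m["cx"]+f*p[...,0]/p[...,2],m["cy"]+f*p[...,1]/p[...,2]],-1)
def shot(name,fn,crop=None,s=1):
    st=bot.read_state(); T=T_wc(name,st); p,d=imaging.read_camera(name)
    q=p[:,:,::-1]
    if crop: u0,v0,u1,v1=crop; q=q[v0:v1,u0:u1]
    cv2.imwrite("pics/"+fn+".png",cv2.resize(q,None,fx=s,fy=s,interpolation=cv2.INTER_CUBIC))
    np.savez(fn+".npz",p=p,d=d,T=T); return p,d,T
def togo(pos,Rm=None):
    """tool-frame shift (m) and rotvec (deg) from measured TCP pose to target TCP"""
    st=bot.read_state(); R0=R.from_rotvec(st["tcp_rot"])
    s=R0.inv().apply(np.asarray(pos)-st["tool_pos"])
    print("shift(25mm)",np.round(s/0.025,2),end=" ")
    if Rm is not None: print("turn(4deg)",np.round(np.degrees((R0.inv()*R.from_matrix(Rm)).as_rotvec())/4,2),end="")
    print()
E
python3 - <<'E'
from h import *
z=np.array([[265,92],[742,155],[712,400],[230,335]])/4+150
d=np.load("top0.npy")
P=onplane("top",z[:,0],z[:,1],0.11); print(np.round(P,4))
print(np.linalg.norm(P-np.roll(P,-1,0),axis=1))
def zz(u,v): return [u/4+150,v/4+150]
for nm,(u,v),h in [("keytop",(365,372),.13),("cap1",(82,266),.013),("cap2",(74,441),.013),("oc1",(350,292),.047),("oc2",(525,320),.047),("handleL",(485,355),.157),("handleR",(627,373),.157)]:
    a=zz(u,v); dd=d[int(round(a[1])),int(round(a[0]))]
    print(nm,np.round(onplane("top",*a,h),3),np.round(bydepth("top",*a,dd),3))
E
```

```text
[[ 0.6833  0.1774  0.11  ]
 [ 0.637  -0.222   0.11  ]
 [ 0.4325 -0.1979  0.11  ]
 [ 0.4797  0.201   0.11  ]]
[0.40206086 0.20592688 0.40170067 0.2049558 ]
keytop [0.45  0.088 0.13 ] [0.45  0.087 0.157]
cap1 [0.543 0.344 0.013] [0.541 0.341 0.031]
cap2 [0.39  0.346 0.013] [0.39  0.344 0.023]
oc1 [0.521 0.106 0.047] [0.517 0.103 0.109]
oc2 [ 0.5   -0.045  0.047] [ 0.496 -0.043  0.107]
handleL [ 0.465 -0.009  0.157] [ 0.465 -0.009  0.16 ]
handleR [ 0.452 -0.123  0.157] [ 0.454 -0.127  0.111]
```

```bash
cat >> h.py <<'E'
YAW=-np.radians(6.6); LO=np.array([.5641,-.0237])
def L2W(p):
    c,s=np.cos(YAW),np.sin(YAW); x,y,z=p; return np.array([LO[0]+c*x-s*y,LO[1]+s*x+c*y,z])
def W2L(p):
    c,s=np.cos(YAW),np.sin(YAW); x,y=p[0]-LO[0],p[1]-LO[1]; return np.array([c*x+s*y,-s*x+c*y,p[2]])
def down(ang):
    """tool z down, tool x at world yaw ang (rad)"""
    x=np.array([np.cos(ang),np.sin(ang),0]); z=np.array([0,0,-1.]); return np.stack([x,np.cross(z,x),z],1)
def grasp_to_tcp(g,Rm): return np.asarray(g)-0.155*Rm[:,2]
def st():
    s=bot.read_state(); Rm=R.from_rotvec(s["tcp_rot"]).as_matrix()
    print("t",round(s["time"],2),"q",np.round(s["q"],2),"tcp",np.round(s["tool_pos"],4),"tx yaw",np.round(np.degrees(np.arctan2(Rm[1,0],Rm[0,0])),1),"z",np.round(Rm[:,2],3),"F",np.round(s["wrist_force"],1),"w",round(s["width"],3)); return s,Rm
E
python3 - <<'E'
from h import *
st()
for n,p in [("handle",(-.102,-.054,.157)),("key",(-.127,.097,.143)),("wheel",(.05,-.09,.088))]: print(n,L2W(p))
for a in (-6.6,180-6.6):
  Rm=down(np.radians(a)); togo(grasp_to_tcp(L2W((-.127,.097,.143+.12)),Rm),Rm)
E
```

```text
t 0.15 q [ 1.2   0.26  1.61 -0.    1.27 -0.04] tcp [0.2211 0.6375 0.4036] tx yaw 160.9 z [-0.001 -0.002 -1.   ] F [-0.3 -0.2  0.1] w 0.997
handle [ 0.45656937 -0.06561854  0.157     ]
key [0.44909056 0.08725418 0.143     ]
wheel [ 0.60342429 -0.11885041  0.088     ]
shift(25mm) [-15.83 -17.81  -0.54] turn(4deg) [-1.000e-02  4.000e-02  4.187e+01]
shift(25mm) [-15.83 -17.81  -0.54] turn(4deg) [-0.03 -0.   -3.13]
```

```bash
M='[{"slide":[-0.88,-0.99,0],"angular":[0,0,0]},{"slide":[-0.88,-0.99,0],"angular":[0,0,0]},{"slide":[-0.88,-0.99,0],"angular":[0,0,0]},{"slide":[-0.88,-0.99,0],"angular":[0,0,0]},{"slide":[-0.88,-0.99,0],"angular":[0,0,0]}]' ; python3 -m creep '[{"slide":[-0.88,-0.99,0],"angular":[0,0,0]},{"slide":[-0.88,-0.99,0],"angular":[0,0,0]},{"slide":[-0.88,-0.99,0],"angular":[0,0,0]},{"slide":[-0.88,-0.99,0],"angular":[0,0,0]},{"slide":[-0.88,-0.99,0],"angular":[0,0,0]}]'
```

```text
time: 0.57
tool_pos: [0.2847, 0.4833, 0.4041]
tcp_rot: [-0.521, -3.098, 0.001]
wrist_force: [1.0, 0.6, -0.4]
width: 1.002
```

```bash
python3 -m creep '[{"slide":[-0.88,-0.99,0],"angular":[0,0,0]},{"slide":[-0.88,-0.99,0],"angular":[0,0,0]},{"slide":[-0.88,-0.99,0],"angular":[0,0,0]},{"slide":[-0.88,-0.99,0],"angular":[0,0,0]},{"slide":[-0.88,-0.99,0],"angular":[0,0,0]}]'; python3 -m creep '[{"slide":[-0.88,-0.99,0],"angular":[0,0,0]},{"slide":[-0.88,-0.99,0],"angular":[0,0,0]},{"slide":[-0.88,-0.99,0],"angular":[0,0,0]},{"slide":[-0.88,-0.99,0],"angular":[0,0,0]},{"slide":[-0.88,-0.99,0],"angular":[0,0,0]}]';  python3 -m creep '[{"slide":[-0.88,-0.99,0],"angular":[0,0,-0.8]},{"slide":[-0.88,-0.99,0],"angular":[0,0,-0.8]},{"slide":[0,0,0],"angular":[0,0,-0.8]},{"slide":[0,0,0],"angular":[0,0,-0.7]},{"slide":[0,0,0],"angular":[0,0,0]}]'; python3 - <<'E'
from h import *
st(); Rm=down(np.radians(173.4)); togo(grasp_to_tcp(L2W((-.127,.097,.143+.12)),Rm),Rm)
shot("wrist","w1")
E
```

```text
time: 0.98
tool_pos: [0.348, 0.3302, 0.4044]
tcp_rot: [-0.521, -3.098, 0.0]
wrist_force: [-0.0, -0.2, -0.2]
width: 1.0
time: 1.4
tool_pos: [0.4113, 0.1773, 0.4046]
tcp_rot: [0.522, 3.098, 0.0]
wrist_force: [1.5, 0.3, 0.2]
width: 1.002
time: 1.82
tool_pos: [0.4384, 0.1175, 0.4044]
tcp_rot: [-0.186, -3.136, 0.0]
wrist_force: [0.4, 0.3, -0.3]
width: 1.003
t 1.82 q [ 0.21 -0.17  2.05  0.    1.25 -1.25] tcp [0.4384 0.1175 0.4044] tx yaw 173.2 z [-0.001 -0.    -1.   ] F [ 0.4  0.3 -0.3] w 1.003
shift(25mm) [-0.57 -1.15 -0.54] turn(4deg) [-0.   -0.01 -0.04]
```

View pics/w1.png

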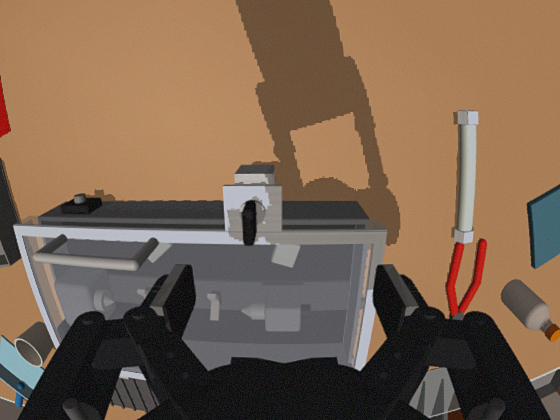

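```bash
python3 - <<'E'
from h import *
f=np.load("w1.npz"); p,d,T=f["p"],f["d"],f["T"]
v,u=np.mgrid[190:250,225:275]; P=bydepth("wrist",u,v,d[190:250,225:275],T)
# wrist depth along optical axis
g=p[190:250,225:275].astype(int).sum(-1)
m=(g<120)&(d[190:250,225:275]>0)
Q=P[m]; print(m.sum(), np.percentile(Q,[2,25,50,75,98],axis=0).round(4))
t=Q[Q[:,2]>np.percentile(Q[:,2],98)-.006]; print("top",len(t),t.mean(0),t.min(0),t.max(0), W2L(t.mean(0)))
for (a,b) in [(40,252),(100,260),(150,240),(140,262),(20,228),(380,232),(235,195),(300,300)]:
    q=bydepth("wrist",a,b,d[b,a],T); print((a,b),q.round(4),W2L(q).round(4))
cv2.imwrite("pics/w1z.png",cv2.resize(p[150:260,200:310,::-1],None,fx=5,fy=5,interpolation=cv2.INTER_CUBIC))
E
```

```text
508 [[0.4317 0.0858 0.1276]
 [0.4351 0.0889 0.1432]
 [0.4426 0.0912 0.149 ]
 [0.4505 0.0931 0.1499]
 [0.4585 0.0948 0.1511]]
top 370 [0.44499225 0.09019251 0.14935728] [0.43129085 0.08500149 0.1451786 ] [0.4598015  0.095125   0.15171995] [-0.13140888  0.09944781  0.14935728]
(40, 252) [ 0.4472 -0.111   0.1579] [-0.1061 -0.1002  0.1579]
(100, 260) [ 0.4578 -0.0392  0.1597] [-0.1038 -0.0276  0.1597]
(150, 240) [ 0.4604 -0.008   0.1176] [-0.1049  0.0036  0.1176]
(140, 262) [ 0.4643 -0.0035  0.1545] [-0.1014  0.0086  0.1545]
(20, 228) [ 0.435  -0.1836  0.1114] [-0.1099 -0.1737  0.1114]
(380, 232) [0.4793 0.2001 0.1109] [-0.11    0.2126  0.1109]
(235, 195) [0.4303 0.0769 0.1097] [-0.1445  0.0846  0.1097]
(300, 300) [0.5429 0.1212 0.1086] [-0.0377  0.1415  0.1086]
```

View pics/w1z.png

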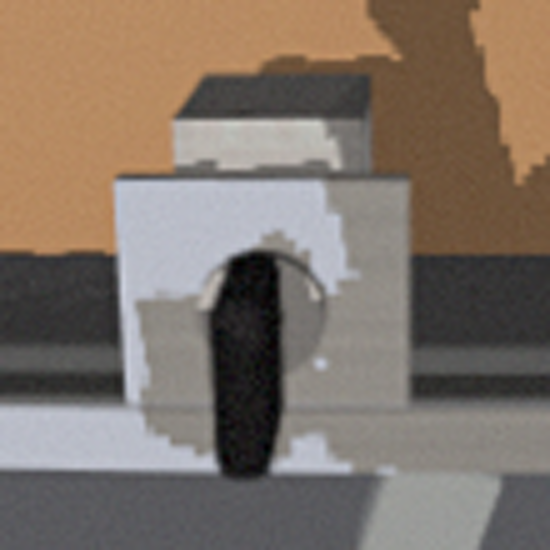

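```bash
python3 - <<'E'
from h import *
Rm=down(np.radians(173.4)); togo((.4455,.0902,.294),Rm)
E
```

```text
shift(25mm) [-0.42 -1.07  4.42] turn(4deg) [-0.   -0.01 -0.06]
```

```bash
python3 -m creep '[{"slide":[-0.42,-0.54,0],"angular":[0,0,0]},{"slide":[0,-0.53,0.6],"angular":[0,0,0]},{"slide":[0,0,1],"angular":[0,0,0]},{"slide":[0,0,1],"angular":[0,0,0]},{"slide":[0,0,1],"angular":[0,0,0]}]'; python3 -m creep '[{"slide":[0,0,0.8],"angular":[0,0,0]},{"slide":[0,0,0],"angular":[0,0,0]}]'
python3 - <<'E'
from h import *
st();Rm=down(np.radians(173.4)); togo((.4455,.0902,.294),Rm)
shot("wrist","w2")
E
```

```text
time: 2.28
tool_pos: [0.4455, 0.0909, 0.3141]
tcp_rot: [0.186, 3.135, 0.0]
wrist_force: [-0.2, 0.3, 0.3]
width: 1.002
time: 2.45
tool_pos: [0.443, 0.0908, 0.2901]
tcp_rot: [-0.184, -3.127, 0.003]
wrist_force: [-1.2, -0.1, -1.6]
width: 1.0
t 2.45 q [ 0.15 -0.05  2.18  0.    1.03 -1.31] tcp [0.443  0.0908 0.2901] tx yaw 173.3 z [-0.009 -0.001 -1.   ] F [-1.2 -0.1 -1.6] w 1.0
shift(25mm) [-0.1  -0.01 -0.16] turn(4deg) [-0.03 -0.12 -0.04]
```

View pics/w2.png

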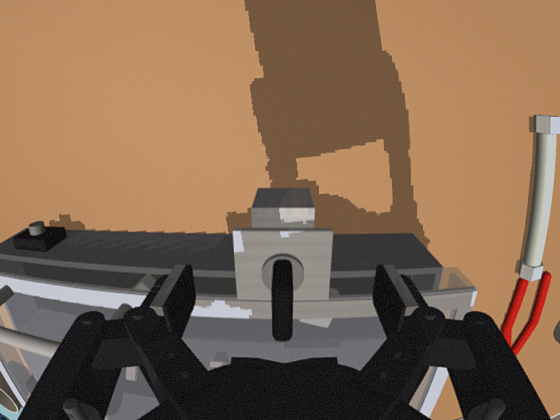

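```bash
python3 -m creep '[{"slide":[0,0,0],"angular":[0,0,0]},{"slide":[0,0,0],"angular":[0,0,0]},{"slide":[0,0,0],"angular":[0,0,0]},{"slide":[0,0,0],"angular":[0,0,0]},{"slide":[0,0,0],"angular":[0,0,0]}]' 1 40
python3 - <<'E'
from h import *
st();Rm=down(np.radians(173.4)); togo((.4455,.0902,.294),Rm)
E
python3 -m creep '[{"slide":[0,0,0],"angular":[0,0,0]},{"slide":[0,0,0],"angular":[0,0,0]},{"slide":[0,0,0],"angular":[0,0,0]},{"slide":[0,0,0],"angular":[0,0,0]},{"slide":[0,0,0],"angular":[0,0,0]}]'
```

```text
time: 2.92
tool_pos: [0.4461, 0.0907, 0.2958]
tcp_rot: [0.184, 3.134, 0.001]
wrist_force: [0.4, -0.6, -0.6]
width: 0.301
t 2.92 q [ 0.15 -0.06  2.17 -0.    1.03 -1.31] tcp [0.4461 0.0907 0.2958] tx yaw 173.3 z [ 0.002  0.    -1.   ] F [ 0.4 -0.6 -0.6] w 0.301
shift(25mm) [ 0.02 -0.02  0.07] turn(4deg) [ 0.01  0.03 -0.03]
time: 3.33
tool_pos: [0.4459, 0.0898, 0.2955]
tcp_rot: [0.184, 3.135, -0.003]
wrist_force: [-1.2, -5.3, 5.4]
width: 0.093
```

```bash
for i in 1; do python3 -m creep '[{"slide":[0,0,0],"angular":[0,0,1]},{"slide":[0,0,0],"angular":[0,0,1]},{"slide":[0,0,0],"angular":[0,0,1]},{"slide":[0,0,0],"angular":[0,0,1]},{"slide":[0,0,0],"angular":[0,0,1]}]'; done;  python3 -m creep '[{"slide":[0,0,0],"angular":[0,0,1]},{"slide":[0,0,0],"angular":[0,0,1]},{"slide":[0,0,0],"angular":[0,0,1]},{"slide":[0,0,0],"angular":[0,0,1]},{"slide":[0,0,0],"angular":[0,0,1]}]'
python3 - <<'E'
from h import *
st()
shot("wrist","w3")
E
```

```text
time: 3.75
tool_pos: [0.4459, 0.0899, 0.2955]
tcp_rot: [0.73, 3.054, -0.003]
wrist_force: [-0.7, -5.4, 4.4]
width: 0.095
time: 4.17
tool_pos: [0.4459, 0.0899, 0.2955]
tcp_rot: [1.249, 2.881, -0.002]
wrist_force: [-0.8, -5.3, 4.6]
width: 0.094
t 4.17 q [ 0.14 -0.06  2.17 -0.    1.03 -0.61] tcp [0.4459 0.0899 0.2955] tx yaw 133.1 z [ 0.001 -0.002 -1.   ] F [-0.8 -5.3  4.6] w 0.094
```

View pics/w3.png

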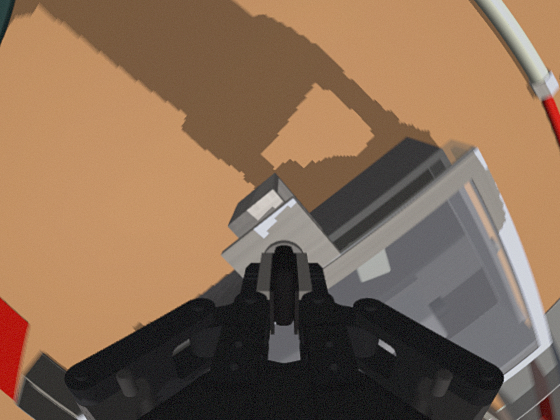

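Key is turning with the jaws (bow seen between the pads at 285,285). Continue 50°.

```bash
python3 -m creep '[{"slide":[0,0,0],"angular":[0,0,1]},{"slide":[0,0,0],"angular":[0,0,1]},{"slide":[0,0,0],"angular":[0,0,1]},{"slide":[0,0,0],"angular":[0,0,1]},{"slide":[0,0,0],"angular":[0,0,1]}]';  python3 -m creep '[{"slide":[0,0,0],"angular":[0,0,1]},{"slide":[0,0,0],"angular":[0,0,1]},{"slide":[0,0,0],"angular":[0,0,1]},{"slide":[0,0,0],"angular":[0,0,1]},{"slide":[0,0,0],"angular":[0,0,1]}]'; python3 -m creep '[{"slide":[0,0,0],"angular":[0,0,1]},{"slide":[0,0,0],"angular":[0,0,1]},{"slide":[0,0,0],"angular":[0,0,0.4]},{"slide":[0,0,0],"angular":[0,0,0]},{"slide":[0,0,0],"angular":[0,0,0]}]'
python3 - <<'E'
from h import *
st()
shot("wrist","w4")
E
```

```text
time: 4.63
tool_pos: [0.446, 0.0899, 0.2955]
tcp_rot: [1.728, 2.621, -0.002]
wrist_force: [-1.8, -4.9, 4.5]
width: 0.097
time: 5.05
tool_pos: [0.446, 0.0899, 0.2955]
tcp_rot: [2.157, 2.281, -0.001]
wrist_force: [-0.2, -5.2, 4.0]
width: 0.096
time: 5.47
tool_pos: [0.4461, 0.0899, 0.2955]
tcp_rot: [2.337, 2.096, -0.001]
wrist_force: [-1.0, -5.5, 3.9]
width: 0.096
t 5.47 q [ 0.14 -0.06  2.17 -0.    1.03  0.25] tcp [0.4461 0.0899 0.2955] tx yaw 83.8 z [ 0.001 -0.002 -1.   ] F [-1.  -5.5  3.9] w 0.096
```

View pics/w4.png

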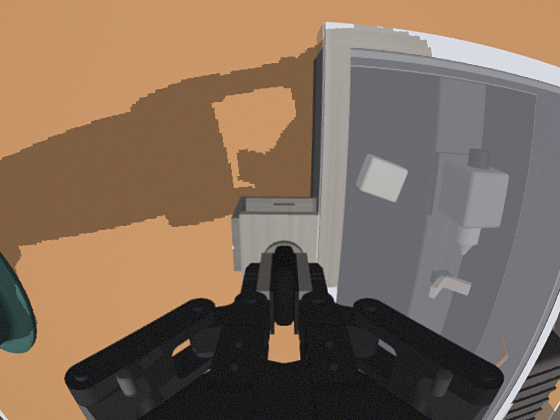

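```bash
python3 -m creep '[{"slide":[0,0,0],"angular":[0,0,0]},{"slide":[0,0,0],"angular":[0,0,0]},{"slide":[0,0,0],"angular":[0,0,0]},{"slide":[0,0,0],"angular":[0,0,0]}]' -1;  python3 -m creep '[{"slide":[0,0,-1],"angular":[0,0,0]},{"slide":[0,0,-1],"angular":[0,0,0]},{"slide":[0,0,-1],"angular":[0,0,0]},{"slide":[0,0,-1],"angular":[0,0,0]},{"slide":[0,0,0],"angular":[0,0,0]}]'
python3 - <<'E'
from h import *
st()
Rm=down(np.radians(83.4)); togo(grasp_to_tcp(L2W((-.102,-.048,.157)),Rm),Rm)
E
```

```text
time: 5.85
tool_pos: [0.4455, 0.0908, 0.2945]
tcp_rot: [-2.34, -2.096, 0.0]
wrist_force: [-1.0, -0.2, 0.1]
width: 0.665
time: 6.27
tool_pos: [0.4474, 0.0911, 0.4004]
tcp_rot: [2.336, 2.093, 0.013]
wrist_force: [1.9, -0.3, -0.4]
width: 0.998
t 6.27 q [ 0.15 -0.16  2.06  0.    1.24  0.26] tcp [0.4474 0.0911 0.4004] tx yaw 83.7 z [ 0.009  0.002 -1.   ] F [ 1.9 -0.3 -0.4] w 0.998
shift(25mm) [-5.96  1.02  3.53] turn(4deg) [ 0.13 -0.04  0.07]
```

```bash
python3 -m creep '[{"slide":[-1,0.2,0],"angular":[0,0,0]},{"slide":[-1,0.2,0],"angular":[0,0,0]},{"slide":[-1,0.2,0],"angular":[0,0,0]},{"slide":[-1,0.2,0],"angular":[0,0,0]},{"slide":[-1,0.2,0],"angular":[0,0,0]}]';  python3 -m creep '[{"slide":[-0.96,0,0],"angular":[0,0,0]},{"slide":[0,0,0],"angular":[0,0,0]},{"slide":[0,0,0],"angular":[0,0,0]}]'
python3 - <<'E'
from h import *
st()
Rm=down(np.radians(83.4)); togo(grasp_to_tcp(L2W((-.102,-.048,.157)),Rm),Rm)
shot("wrist","w5")
E
```

```text
time: 6.68
tool_pos: [0.4565, -0.0372, 0.3941]
tcp_rot: [-2.339, -2.096, 0.0]
wrist_force: [0.9, -0.2, 0.1]
width: 1.002
time: 6.93
tool_pos: [0.4539, -0.061, 0.394]
tcp_rot: [-2.342, -2.092, 0.0]
wrist_force: [-0.4, 0.2, 0.6]
width: 1.001
t 6.93 q [-0.19 -0.15  2.06  0.    1.23 -0.08] tcp [ 0.4539 -0.061   0.394 ] tx yaw 83.5 z [-0.001  0.001 -1.   ] F [-0.4  0.2  0.6] w 1.001
shift(25mm) [0.07 0.13 3.28] turn(4deg) [-0.01 -0.01  0.03]
```

View pics/w5.png

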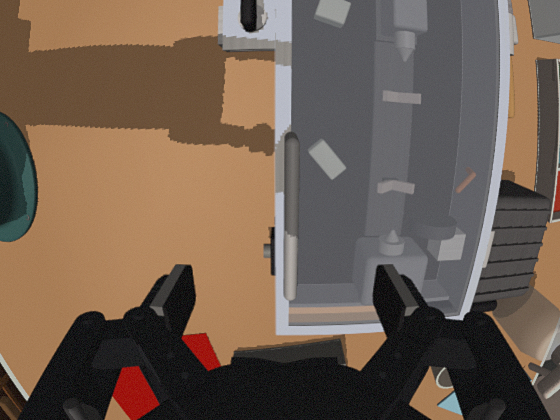

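```bash
python3 - <<'E'
from h import *
f=np.load("w5.npz"); p,d,T=f["p"],f["d"],f["T"]
v,u=np.mgrid[125:305,275:310]; P=bydepth("wrist",u,v,d[125:305,275:310],T)
m=(P[...,2]>.145)&(P[...,2]<.175); Q=P[m]; L=np.array([W2L(q) for q in Q])
print(m.sum(),L.min(0),L.max(0),np.median(L,0),np.median(Q,0))
E
```

```text
2375 [-0.10556785 -0.10995771  0.14541065] [-0.09524725  0.00864329  0.16430852] [-0.10051685 -0.04160486  0.16120649] [ 0.45937614 -0.05349141  0.16120649]
```

```bash
python3 -m creep '[{"slide":[0.03,0.19,0.9],"angular":[0,0,0]},{"slide":[0,0,0.9],"angular":[0,0,0]},{"slide":[0,0,0.8],"angular":[0,0,0]},{"slide":[0,0,0.65],"angular":[0,0,0]},{"slide":[0,0,0],"angular":[0,0,0]}]';  python3 -m creep '[{"slide":[0,0,0],"angular":[0,0,0]},{"slide":[0,0,0],"angular":[0,0,0]},{"slide":[0,0,0],"angular":[0,0,0]},{"slide":[0,0,0],"angular":[0,0,0]},{"slide":[0,0,0],"angular":[0,0,0]}]' 1 30;  python3 -m creep '[{"slide":[0,0,0],"angular":[0,0,0]},{"slide":[0,0,0],"angular":[0,0,0]},{"slide":[0,0,0],"angular":[0,0,0]},{"slide":[0,0,0],"angular":[0,0,0]},{"slide":[0,0,0],"angular":[0,0,0]}]'
python3 - <<'E'
from h import *
s,Rm=st()
g=s["tool_pos"]+.155*Rm[:,2]; print(W2L(g))
E
```

```text
time: 7.4
tool_pos: [0.457, -0.0585, 0.3094]
tcp_rot: [-2.334, -2.093, 0.007]
wrist_force: [-1.0, -0.0, -0.4]
width: 1.002
time: 7.82
tool_pos: [0.4594, -0.06, 0.3146]
tcp_rot: [2.339, 2.095, 0.002]
wrist_force: [-0.2, 0.6, 0.7]
width: 0.296
time: 8.23
tool_pos: [0.4587, -0.06, 0.3142]
tcp_rot: [-2.341, -2.095, 0.0]
wrist_force: [-3.0, 0.6, 6.0]
width: 0.104
t 8.23 q [-0.18 -0.07  2.14  0.    1.07 -0.07] tcp [ 0.4587 -0.06    0.3142] tx yaw 83.7 z [-0.001  0.    -1.   ] F [-3.   0.6  6. ] w 0.104
[-0.1006221  -0.04818174  0.15920221]
```

```bash
python3 - <<'E'
import numpy as np
a0=np.arctan2(52,-197); r=.2038
th=np.radians(np.linspace(0,90,15)); x=r*np.cos(a0-th); z=r*np.sin(a0-th)
for i in range(14): print(i,round((x[i+1]-x[i])/.025,2),round(-(z[i+1]-z[i])/.025,2))
E
```

```text
0 0.28 -0.87
1 0.38 -0.83
2 0.47 -0.78
3 0.55 -0.73
4 0.63 -0.66
5 0.7 -0.59
6 0.76 -0.5
7 0.81 -0.42
8 0.86 -0.32
9 0.89 -0.22
10 0.91 -0.12
11 0.91 -0.02
12 0.91 0.08
13 0.9 0.18
```

```bash
python3 -m creep '[{"slide":[0,0.14,-0.43],"angular":[0,0,0]},{"slide":[0,0.14,-0.44],"angular":[0,0,0]},{"slide":[0,0.38,-0.83],"angular":[0,0,0]},{"slide":[0,0.47,-0.78],"angular":[0,0,0]},{"slide":[0,0,0],"angular":[0,0,0]}]'
python3 - <<'E'
from h import *
s,Rm=st(); g=s["tool_pos"]+.155*Rm[:,2]; l=W2L(g)-[.095,0,.105]; print(l,np.hypot(l[0],l[2]),165.2-np.degrees(np.arctan2(l[2],l[0])))
shot("side","s1",(180,120,400,300),3)
E
```

```text
time: 8.65
tool_pos: [0.4878, -0.0634, 0.3793]
tcp_rot: [-2.34, -2.095, 0.001]
wrist_force: [-8.1, 0.1, 5.2]
width: 0.102
t 8.65 q [-0.18 -0.07  2.01 -0.    1.2  -0.07] tcp [ 0.4878 -0.0634  0.3793] tx yaw 83.7 z [-0.001 -0.    -1.   ] F [-8.1  0.1  5.2] w 0.102
[-0.16638414 -0.0482692   0.11932522] 0.20474908916923748 20.84684213993154
```

View pics/s1.png

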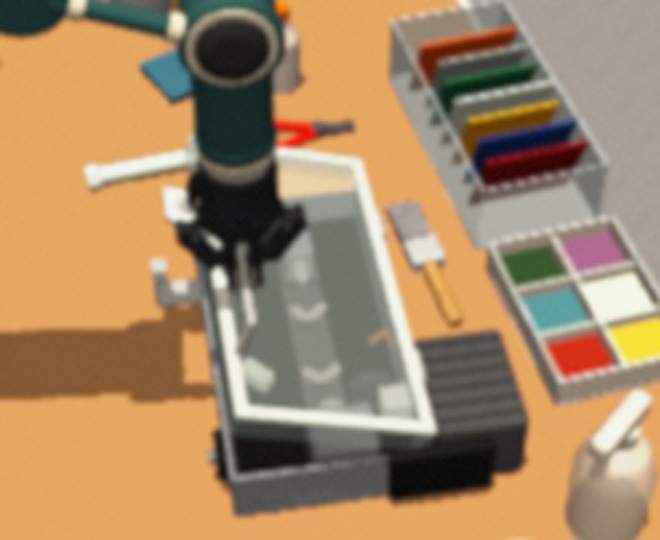

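```bash
python3 -m creep '[{"slide":[0,0.55,-0.73],"angular":[0,0,0]},{"slide":[0,0.63,-0.66],"angular":[0,0,0]},{"slide":[0,0.7,-0.59],"angular":[0,0,0]},{"slide":[0,0.76,-0.5],"angular":[0,0,0]},{"slide":[0,0.81,-0.42],"angular":[0,0,0]}]'; python3 - <<'E'
from h import *
s,Rm=st(); g=s["tool_pos"]+.155*Rm[:,2]; l=W2L(g)-[.095,0,.105]; print(l,np.hypot(l[0],l[2]),165.2-np.degrees(np.arctan2(l[2],l[0])))
E
python3 -m creep '[{"slide":[0,0.86,-0.32],"angular":[0,0,0]},{"slide":[0,0.89,-0.22],"angular":[0,0,0]},{"slide":[0,0.91,-0.12],"angular":[0,0,0]},{"slide":[0,0,0],"angular":[0,0,0]}]'
python3 - <<'E'
from h import *
s,Rm=st(); g=s["tool_pos"]+.155*Rm[:,2]; l=W2L(g)-[.095,0,.105]; print(l,np.hypot(l[0],l[2]),165.2-np.degrees(np.arctan2(l[2],l[0])))
shot("side","s2",(180,60,400,300),2.5)
E
```

```text
time: 9.12
tool_pos: [0.5709, -0.073, 0.4512]
tcp_rot: [-2.338, -2.092, 0.01]
wrist_force: [-12.7, -1.8, 8.4]
width: 0.101
t 9.12 q [-0.17  0.05  1.76 -0.    1.34 -0.06] tcp [ 0.5709 -0.073   0.4512] tx yaw 83.7 z [-0.008 -0.001 -1.   ] F [-12.7  -1.8   8.4] w 0.101
[-0.08374197 -0.04852901  0.19118646] 0.20872225377494733 51.54600150392443
time: 9.45
tool_pos: [0.642, -0.0812, 0.4693]
tcp_rot: [2.336, 2.09, 0.006]
wrist_force: [2.3, -3.0, 7.0]
width: 0.103
t 9.45 q [-0.16  0.18  1.59 -0.    1.37 -0.05] tcp [ 0.642  -0.0812  0.4693] tx yaw 83.6 z [ 0.008 -0.003 -1.   ] F [ 2.3 -3.   7. ] w 0.103
[-0.00975636 -0.04842228  0.20927018] 0.2094974786722358 72.53075206494287
```

View pics/s2.png

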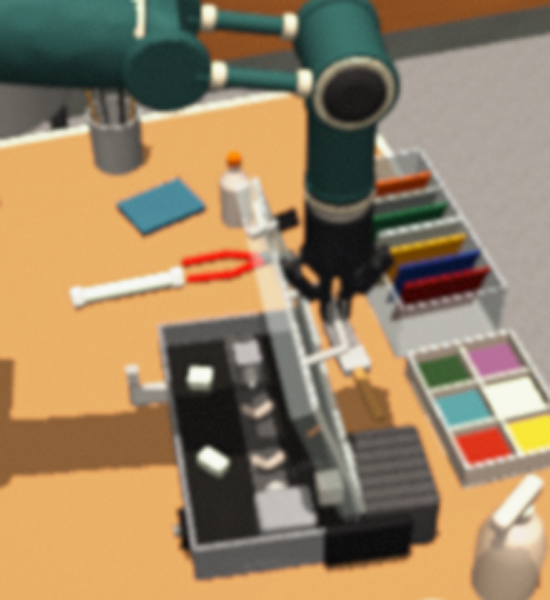

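```bash
python3 -m creep '[{"slide":[0,0.91,0.0],"angular":[0,0,0]},{"slide":[0,0.91,0.1],"angular":[0,0,0]},{"slide":[0,0.6,0.15],"angular":[0,0,0]},{"slide":[0,0.2,0.05],"angular":[0,0,0]},{"slide":[0,0,0],"angular":[0,0,0]}]'
python3 - <<'E'
from h import *
s,Rm=st(); g=s["tool_pos"]+.155*Rm[:,2]; l=W2L(g)-[.095,0,.105]; print(l,np.hypot(l[0],l[2]),165.2-np.degrees(np.arctan2(l[2],l[0])))
shot("side","s3",(180,60,400,300),2.5)
E
```

```text
time: 9.92
tool_pos: [0.7062, -0.0886, 0.4613]
tcp_rot: [2.335, 2.089, 0.006]
wrist_force: [3.9, -4.2, 5.2]
width: 0.102
t 9.92 q [-0.16  0.3   1.45 -0.    1.38 -0.05] tcp [ 0.7062 -0.0886  0.4613] tx yaw 83.6 z [ 0.008 -0.004 -1.   ] F [ 3.9 -4.2  5.2] w 0.102
[ 0.05493465 -0.04855653  0.20131253] 0.20867330759216265 90.46339145879362
```

View pics/s3.png

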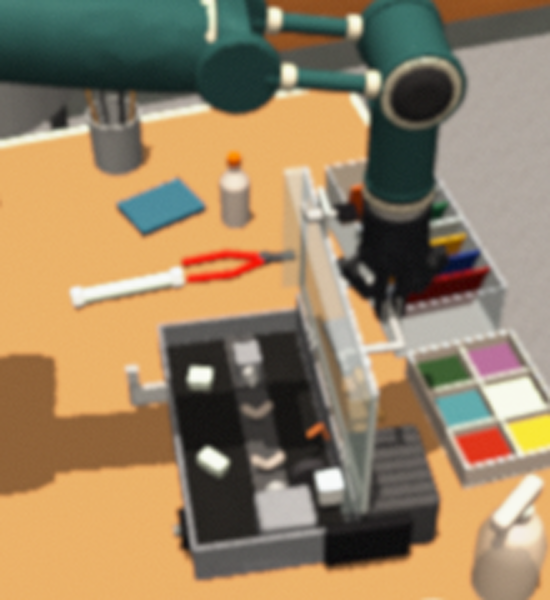

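```bash
python3 -m creep '[{"slide":[0,0,0],"angular":[0,0,0]},{"slide":[0,0,0],"angular":[0,0,0]},{"slide":[0,0,0],"angular":[0,0,0]}]' 0.4;  python3 -m creep '[{"slide":[0,0,-0.6],"angular":[0,0,0]},{"slide":[0,0,-0.8],"angular":[0,0,0]},{"slide":[0,0,-1],"angular":[0,0,0]},{"slide":[0,0,-1],"angular":[0,0,0]},{"slide":[0,0,0],"angular":[0,0,0]}]'
python3 - <<'E'
from h import *
s,Rm=st(); 
shot("side","s4",(180,60,400,300),2.5)
shot("top","t4",(180,140,360,280),4)
E
```

```text
time: 10.22
tool_pos: [0.7038, -0.087, 0.4574]
tcp_rot: [-2.34, -2.095, -0.0]
wrist_force: [0.3, 0.4, 0.1]
width: 0.304
time: 10.63
tool_pos: [0.704, -0.0869, 0.5489]
tcp_rot: [2.335, 2.091, 0.01]
wrist_force: [0.6, 0.4, 2.0]
width: 0.301
t 10.63 q [-0.16  0.28  1.32  0.    1.53 -0.05] tcp [ 0.704  -0.0869  0.5489] tx yaw 83.7 z [ 0.009 -0.001 -1.   ] F [0.6 0.4 2. ] w 0.301
```

View pics/s4.png

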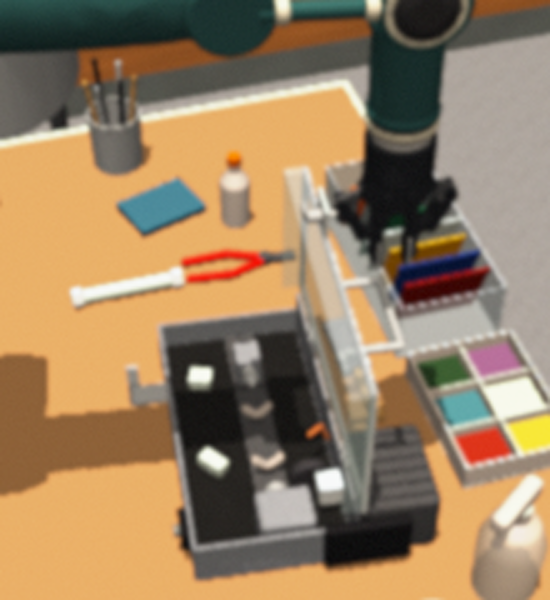

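View pics/t4.png

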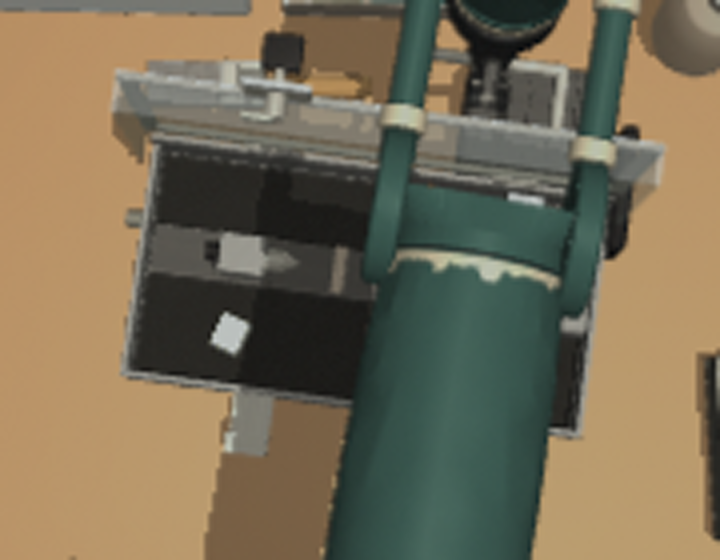

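```bash
python3 -m creep '[{"slide":[0,-1,-0.3],"angular":[0,0,0]},{"slide":[0,-1,0],"angular":[0,0,0]},{"slide":[0,-1,0],"angular":[0,0,0]},{"slide":[0,-1,0],"angular":[0,0,0]},{"slide":[0,-1,0],"angular":[0,0,0]}]' -1;  python3 -m creep '[{"slide":[0,-1,0],"angular":[0,0,0]},{"slide":[0,-1,0],"angular":[0,0,0]},{"slide":[0,-1,0.8],"angular":[0,0,0]},{"slide":[0,-0.7,1],"angular":[0,0,0]},{"slide":[0,0,1],"angular":[0,0,0]}]'; python3 -m creep '[{"slide":[0,0,1],"angular":[0,0,0]},{"slide":[0,0,0],"angular":[0,0,0]},{"slide":[0,0,0],"angular":[0,0,0]}]'
python3 - <<'E'
from h import *
s,Rm=st(); print(W2L(s["tool_pos"]))
shot("wrist","w6")
shot("top","t5",(180,140,440,300),3)
E
```

```text
time: 11.15
tool_pos: [0.5782, -0.073, 0.5467]
tcp_rot: [-2.338, -2.094, 0.004]
wrist_force: [0.0, -0.2, 0.6]
width: 0.98
time: 11.57
tool_pos: [0.4845, -0.0626, 0.4777]
tcp_rot: [-2.339, -2.095, 0.002]
wrist_force: [1.2, -0.8, -0.7]
width: 0.997
time: 11.82
tool_pos: [0.4866, -0.0629, 0.4516]
tcp_rot: [-2.337, -2.092, 0.006]
wrist_force: [0.4, 0.3, 1.3]
width: 1.0
t 11.82 q [-0.18 -0.12  1.92  0.    1.34 -0.07] tcp [ 0.4866 -0.0629  0.4516] tx yaw 83.7 z [-0.006  0.001 -1.   ] F [0.4 0.3 1.3] w 1.0
[-0.07245339 -0.04785534  0.45158116]
```

View pics/w6.png

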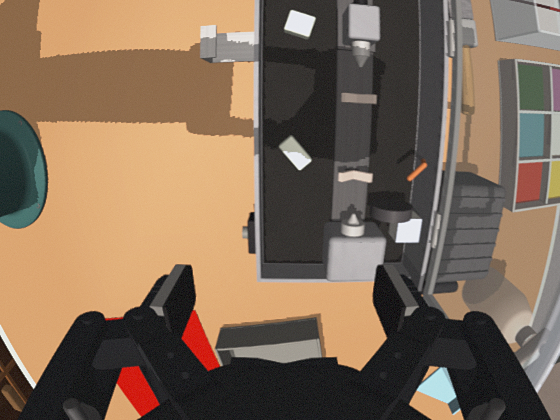

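View pics/t5.png

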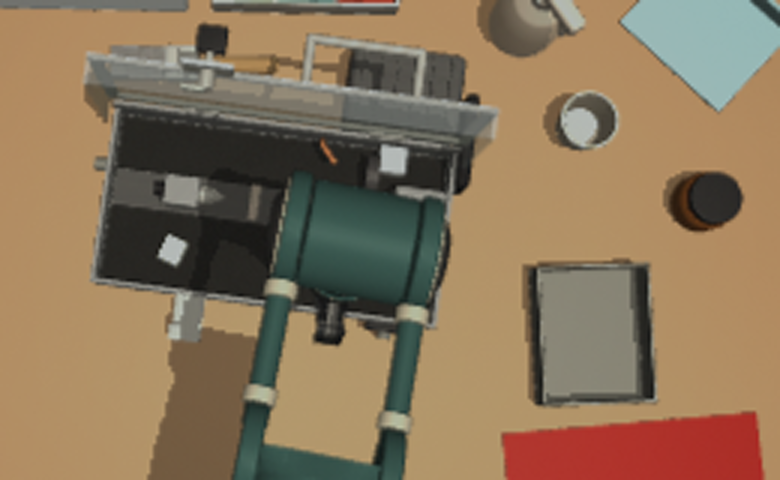

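```bash
cat >> h.py <<'E'
def blocks(f,reg,zr=(.040,.056)):
    p,d,T=f["p"],f["d"],f["T"]; u0,v0,u1,v1=reg
    v,u=np.mgrid[v0:v1,u0:u1]; P=bydepth("wrist",u,v,d[v0:v1,u0:u1],T)
    c,s=np.cos(YAW),np.sin(YAW); X=P[...,0]-LO[0];Y=P[...,1]-LO[1]
    L=np.stack([c*X+s*Y,-s*X+c*Y,P[...,2]],-1)
    m=((L[...,2]>zr[0])&(L[...,2]<zr[1])&(L[...,0]>-.104)&(L[...,0]<-.015)&(L[...,1]>-.175)&(L[...,1]<.2)).astype(np.uint8)
    m=cv2.morphologyEx(m,cv2.MORPH_OPEN,np.ones((3,3)))
    n,lab,stt,_=cv2.connectedComponentsWithStats(m)
    for i in range(1,n):
        if stt[i,4]<60: continue
        Q=L[lab==i]; z=np.median(Q[:,2]); r=cv2.minAreaRect((Q[:,:2]*1000).astype(np.float32))
        print("px",u0+stt[i,0]+stt[i,2]//2,v0+stt[i,1]+stt[i,3]//2,"n",stt[i,4],"lathe c mm",np.round(r[0],1),"size",np.round(r[1],1),"ang",round(r[2],1),"z",round(z,4))
E
python3 - <<'E'
from h import *
f=np.load("w6.npz"); blocks(f,(200,0,400,300))
for n in ["headtop"]: 
  for (a,b) in [(355,255),(363,22),(280,60),(290,200),(358,98),(355,176),(352,213),(362,65)]:
    q=bydepth("wrist",a,b,f["d"][b,a],f["T"]); print((a,b),W2L(q).round(4))
E
```

```text
px 299 24 n 570 lathe c mm [-58.4 127.3] size [26.7 30.4] ang 73.0 z 0.0477
px 295 153 n 564 lathe c mm [-62.1 -24.5] size [20.3 37.8] ang 41.3 z 0.0479
(355, 255) [ 0.0095 -0.1372  0.084 ]
(363, 22) [0.0064 0.1224 0.0853]
(280, 60) [-0.0796  0.0852  0.0293]
(290, 200) [-0.0667 -0.0866  0.0307]
(358, 98) [0.0093 0.0412 0.0508]
(355, 176) [ 0.0094 -0.05    0.0521]
(352, 213) [ 0.0121 -0.1015  0.0366]
(362, 65) [0.0095 0.0778 0.0672]
```

```bash
python3 - <<'E'
from h import *
Rm=down(np.radians(124.7)); togo(L2W((-.0621,-.0245,.28)),Rm)
togo(L2W((-.0621,-.0245,.204)),Rm)
E
```

```text
shift(25mm) [0.94 0.36 7.  ] turn(4deg) [  0.     0.   -10.26]
shift(25mm) [ 0.94  0.36 10.04] turn(4deg) [  0.     0.   -10.26]
```

```bash
python3 -m creep '[{"slide":[0.94,0.36,0],"angular":[0,0,0]},{"slide":[0,0,0.7],"angular":[0,0,-1]},{"slide":[0,0,0.7],"angular":[0,0,-1]},{"slide":[0,0,0.7],"angular":[0,0,-1]},{"slide":[0,0,0.7],"angular":[0,0,-1]}]' -0.1;  python3 -m creep '[{"slide":[0,0,0.7],"angular":[0,0,-1]},{"slide":[0,0,0.7],"angular":[0,0,-1]},{"slide":[0,0,0.7],"angular":[0,0,-1]},{"slide":[0,0,0.7],"angular":[0,0,-1]},{"slide":[0,0,0.7],"angular":[0,0,-1]}]'; python3 -m creep '[{"slide":[0,0,0.7],"angular":[0,0,-1]},{"slide":[0,0,0],"angular":[0,0,-0.26]},{"slide":[0,0,0],"angular":[0,0,0]},{"slide":[0,0,0],"angular":[0,0,0]}]'
python3 - <<'E'
from h import *
s,Rm=st(); print(W2L(s["tool_pos"]))
f=shot("wrist","w7"); blocks(np.load("w7.npz"),(100,0,460,300))
Rm=down(np.radians(124.7)); togo(L2W((-.0621,-.0245,.204)),Rm)
E
```

```text
time: 12.33
tool_pos: [0.5005, -0.0408, 0.3861]
tcp_rot: [2.019, 2.402, 0.003]
wrist_force: [-0.1, 0.3, -0.7]
width: 0.55
time: 12.75
tool_pos: [0.5008, -0.041, 0.2983]
tcp_rot: [1.572, 2.716, 0.002]
wrist_force: [-0.0, -0.3, 0.2]
width: 0.548
time: 13.08
tool_pos: [0.5005, -0.041, 0.2813]
tcp_rot: [1.459, 2.78, 0.002]
wrist_force: [1.3, -0.2, 0.0]
width: 0.55
t 13.08 q [-0.13  0.05  2.09  0.    1.   -0.74] tcp [ 0.5005 -0.041   0.2813] tx yaw 124.6 z [ 0.003 -0.    -1.   ] F [ 1.3 -0.2  0. ] w 0.55
[-0.06119437 -0.02446426  0.28129929]
px 435 63 n 1616 lathe c mm [-58.7 127.3] size [26.7 30.3] ang 71.0 z 0.0477
px 281 221 n 1614 lathe c mm [-62.7 -24.4] size [19.9 37.6] ang 40.5 z 0.0479
shift(25mm) [ 0.03 -0.04  3.1 ] turn(4deg) [ 0.04  0.03 -0.02]
```

View pics/w7.png

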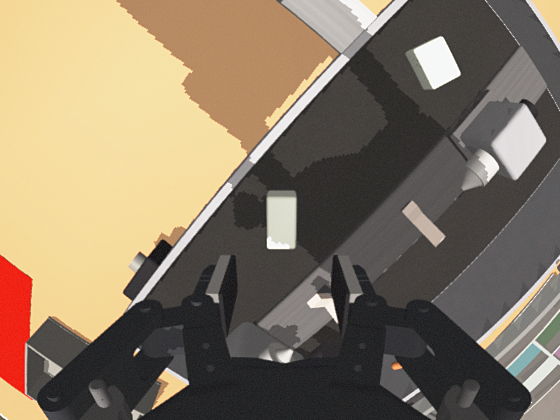

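```bash
python3 -m creep '[{"slide":[0.03,-0.05,0.7],"angular":[0,0,0]},{"slide":[0,0,0.7],"angular":[0,0,0]},{"slide":[0,0,0.7],"angular":[0,0,0]},{"slide":[0,0,0.6],"angular":[0,0,0]},{"slide":[0,0,0.35],"angular":[0,0,0]}]'; python3 -m creep '[{"slide":[0,0,0],"angular":[0,0,0]},{"slide":[0,0,0],"angular":[0,0,0]}]'
python3 - <<'E'
from h import *
s,Rm=st(); print(W2L(s["tool_pos"]))
E
python3 -m creep '[{"slide":[0,0,0],"angular":[0,0,0]},{"slide":[0,0,0],"angular":[0,0,0]},{"slide":[0,0,0],"angular":[0,0,0]},{"slide":[0,0,0],"angular":[0,0,0]},{"slide":[0,0,0],"angular":[0,0,0]}]' 1 50
```

```text
time: 13.55
tool_pos: [0.4982, -0.041, 0.2032]
tcp_rot: [1.458, 2.782, 0.0]
wrist_force: [0.3, 0.3, 0.9]
width: 0.552
time: 13.72
tool_pos: [0.4983, -0.041, 0.2039]
tcp_rot: [1.458, 2.782, 0.0]
wrist_force: [-0.2, 0.9, 0.9]
width: 0.55
t 13.72 q [-0.13  0.15  2.15  0.    0.84 -0.74] tcp [ 0.4983 -0.041   0.2039] tx yaw 124.7 z [ 0.001 -0.    -1.   ] F [-0.2  0.9  0.9] w 0.55
[-0.0633792  -0.0247255   0.20392151]
time: 14.13
tool_pos: [0.4988, -0.041, 0.2048]
tcp_rot: [1.456, 2.78, 0.002]
wrist_force: [0.6, 0.4, 7.0]
width: 0.226
```

```bash
python3 -m creep '[{"slide":[0,0,-0.3],"angular":[0,0,0]},{"slide":[0,0,-0.7],"angular":[0,0,0]},{"slide":[0,0,-1],"angular":[0,0,0]},{"slide":[0,0,-1],"angular":[0,0,0]},{"slide":[0,0,-1],"angular":[0,0,0]}]' 1 50; python3 -m creep '[{"slide":[0,0,-1],"angular":[0,0,0]},{"slide":[0,0,0],"angular":[0,0,0]}]'
python3 - <<'E'
from h import *
s,Rm=st()
a=np.array([[537,264],[648,265],[655,402],[542,403]])/3+[180,140]
P=onplane("top",a[:,0],a[:,1],.055); print(P.round(3),P.mean(0),np.linalg.norm(P-np.roll(P,-1,0),axis=1))
c=P.mean(0); c[2]=.30; togo(c); c[2]=.23; togo(c)
shot("wrist","w8")
E
```

```text
time: 14.55
tool_pos: [0.4972, -0.0408, 0.3041]
tcp_rot: [-1.457, -2.782, 0.001]
wrist_force: [1.0, -0.2, -0.8]
width: 0.225
time: 14.72
tool_pos: [0.4997, -0.0412, 0.3343]
tcp_rot: [1.453, 2.775, 0.005]
wrist_force: [0.4, 0.8, 1.5]
width: 0.221
t 14.72 q [-0.13 -0.01  2.05 -0.    1.1  -0.74] tcp [ 0.4997 -0.0412  0.3343] tx yaw 124.7 z [ 0.01  -0.001 -1.   ] F [0.4 0.8 1.5] w 0.221
[[ 0.51  -0.311  0.055]
 [ 0.511 -0.439  0.055]
 [ 0.356 -0.445  0.055]
 [ 0.353 -0.317  0.055]] [ 0.43248085 -0.37802135  0.055     ] [0.1273532  0.15583831 0.12858647 0.15796682]
shift(25mm) [-9.54 -9.89  1.36] 
shift(25mm) [-9.52 -9.92  4.16]
```

View pics/w8.png

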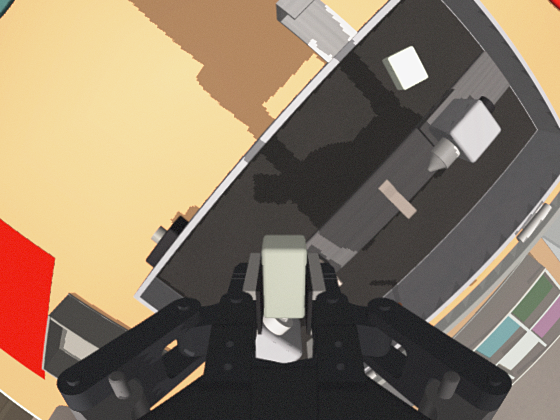

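```bash
python3 - <<'E'
from h import *
togo((.4625,-.378,.334)); togo((.4625,-.378,.200))
E
python3 -m creep '[{"slide":[-1,-0.9,0],"angular":[0,0,0]},{"slide":[-1,-0.9,0],"angular":[0,0,0]},{"slide":[-1,-0.9,0],"angular":[0,0,0]},{"slide":[-1,-0.9,0],"angular":[0,0,0]},{"slide":[-1,-0.9,0],"angular":[0,0,0]}]'; python3 -m creep '[{"slide":[-1,-0.9,0],"angular":[0,0,0]},{"slide":[-1,-0.9,0],"angular":[0,0,0]},{"slide":[-1,-0.9,0],"angular":[0,0,0]},{"slide":[-1,-0.9,0],"angular":[0,0,0]},{"slide":[0,0,0],"angular":[0,0,0]}]'
python3 - <<'E'
from h import *
st();togo((.4625,-.378,.200))
shot("wrist","w9")
E
```

```text
shift(25mm) [-10.25  -8.87  -0.08] 
shift(25mm) [-10.22  -8.9    5.28] 
time: 15.18
tool_pos: [0.4753, -0.2087, 0.3267]
tcp_rot: [-1.456, -2.781, 0.0]
wrist_force: [0.5, -0.7, -1.0]
width: 0.219
time: 15.6
tool_pos: [0.4581, -0.3457, 0.3269]
tcp_rot: [-1.463, -2.78, 0.004]
wrist_force: [-0.6, 0.5, 0.3]
width: 0.221
t 15.6 q [-0.69  0.14  1.91 -0.    1.1  -1.29] tcp [ 0.4581 -0.3457  0.3269] tx yaw 124.5 z [-0.001 -0.002 -1.   ] F [-0.6  0.5  0.3] w 0.221
shift(25mm) [-1.16 -0.58  5.08]
```

View pics/w9.png

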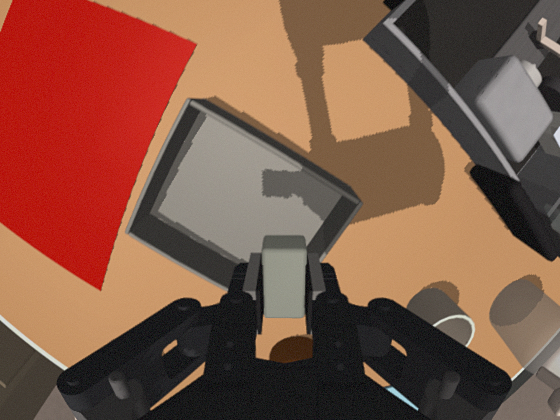

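```bash
python3 - <<'E'
from h import *
f=np.load("w9.npz");T=f["T"]
for (a,b) in [(190,101),(130,230),(360,202),(230,175)]:
    print((a,b),onplane("wrist",a,b,.055,T).round(3),bydepth("wrist",a,b,f["d"][b,a],T).round(3))
print(proj("wrist",np.array([[.4325,-.378,.055],[.4581,-.3457,.004]]),T))
E
```

```text
(190, 101) [ 0.353 -0.317  0.055] [ 0.353 -0.317  0.054]
(130, 230) [ 0.36  -0.439  0.055] [ 0.359 -0.441  0.052]
(360, 202) [ 0.505 -0.308  0.055] [ 0.506 -0.308  0.054]
(230, 175) [ 0.41  -0.348  0.055] [ 0.409 -0.362  0.003]
[[234.64418182 221.33864983]
 [284.05738194 189.82694374]]
```

Tub confirmed (corners agree with the top view). Lower and release.

```bash
python3 -m creep '[{"slide":[-1,-0.58,0.3],"angular":[0,0,0]},{"slide":[-0.16,0,1],"angular":[0,0,0]},{"slide":[0,0,1],"angular":[0,0,0]},{"slide":[0,0,1],"angular":[0,0,0]},{"slide":[0,0,1],"angular":[0,0,0]}]'; python3 -m creep '[{"slide":[0,0,0.75],"angular":[0,0,0]},{"slide":[0,0,0],"angular":[0,0,0]},{"slide":[0,0,0],"angular":[0,0,0]}]';  python3 -m creep '[{"slide":[0,0,0],"angular":[0,0,0]},{"slide":[0,0,0],"angular":[0,0,0]},{"slide":[0,0,0],"angular":[0,0,0]},{"slide":[0,0,0],"angular":[0,0,0]}]' -0.1; python3 -m creep '[{"slide":[0,0,-1],"angular":[0,0,0]},{"slide":[0,0,-1],"angular":[0,0,0]},{"slide":[0,0,-1],"angular":[0,0,0]},{"slide":[0,0,-1],"angular":[0,0,0]},{"slide":[0,0,-1],"angular":[0,0,0]}]'
python3 - <<'E'
from h import *
st()
shot("wrist","w10")
Rm=down(np.radians(155.4)); togo(L2W((-.0587,.1273,.32)),Rm)
E
```

```text
time: 16.07
tool_pos: [0.4636, -0.3719, 0.2185]
tcp_rot: [-1.456, -2.781, -0.001]
wrist_force: [-0.1, -1.0, -0.8]
width: 0.224
time: 16.32
tool_pos: [0.4632, -0.3715, 0.1998]
tcp_rot: [-1.454, -2.779, -0.002]
wrist_force: [0.5, -0.2, -0.3]
width: 0.218
time: 16.65
tool_pos: [0.4647, -0.3737, 0.2036]
tcp_rot: [1.456, 2.781, -0.001]
wrist_force: [0.2, 0.1, -0.9]
width: 0.553
time: 17.07
tool_pos: [0.464, -0.3733, 0.3291]
tcp_rot: [1.457, 2.782, -0.0]
wrist_force: [0.0, -0.1, -0.7]
width: 0.545
t 17.07 q [-0.72  0.17  1.86  0.    1.11 -1.33] tcp [ 0.464  -0.3733  0.3291] tx yaw 124.7 z [ 0.001 -0.001 -1.   ] F [ 0.  -0.1 -0.7] w 0.545
shift(25mm) [14.68 12.83  0.5 ] turn(4deg) [-0.    0.15 -7.67]
```

View pics/w10.png

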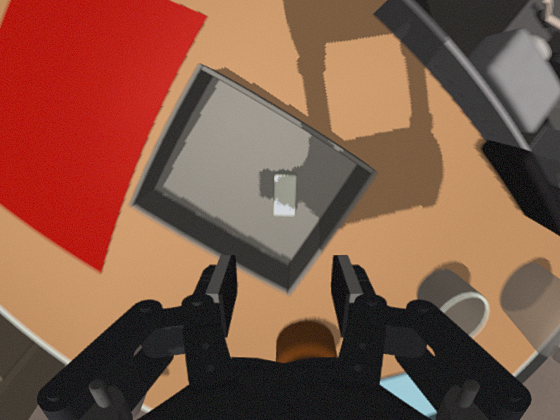

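```bash
python3 -m creep '[{"slide":[0.98,0.86,0],"angular":[0,0,0]},{"slide":[0.98,0.86,0],"angular":[0,0,0]},{"slide":[0.98,0.86,0],"angular":[0,0,0]},{"slide":[0.98,0.86,0],"angular":[0,0,0]},{"slide":[0.98,0.86,0],"angular":[0,0,0]}]'; python3 -m creep '[{"slide":[0.98,0.86,0],"angular":[0,0,0]},{"slide":[0.98,0.86,0],"angular":[0,0,0]},{"slide":[0.98,0.86,0],"angular":[0,0,0]},{"slide":[0.98,0.86,0],"angular":[0,0,0]},{"slide":[0.98,0.86,0],"angular":[0,0,0]}]'; python3 -m creep '[{"slide":[0.98,0.86,0],"angular":[0,0,0]},{"slide":[0.98,0.86,0],"angular":[0,0,0]},{"slide":[0.98,0.86,0],"angular":[0,0,0]},{"slide":[0,0,0],"angular":[0,0,-1]},{"slide":[0,0,0],"angular":[0,0,-1]}]'; python3 -m creep '[{"slide":[0,0,0],"angular":[0,0,-1]},{"slide":[0,0,0],"angular":[0,0,-1]},{"slide":[0,0,0],"angular":[0,0,-1]},{"slide":[0,0,0],"angular":[0,0,-1]},{"slide":[0,0,0],"angular":[0,0,-1]}]'
python3 - <<'E'
from h import *
st()
shot("wrist","w11"); blocks(np.load("w11.npz"),(100,0,500,330))
Rm=down(np.radians(155.4)); togo(L2W((-.0587,.1273,.32)),Rm)
E
```

```text
time: 17.53
tool_pos: [0.4826, -0.2101, 0.3278]
tcp_rot: [1.458, 2.781, 0.0]
wrist_force: [0.1, -0.2, 0.2]
width: 0.554
time: 17.95
tool_pos: [0.5012, -0.048, 0.3278]
tcp_rot: [1.457, 2.781, 0.001]
wrist_force: [0.6, 0.5, -0.2]
width: 0.551
time: 18.37
tool_pos: [0.5126, 0.0498, 0.3277]
tcp_rot: [1.249, 2.881, 0.001]
wrist_force: [0.5, 0.1, 0.2]
width: 0.548
time: 18.78
tool_pos: [0.5125, 0.0477, 0.3277]
tcp_rot: [0.735, 3.053, 0.001]
wrist_force: [-0.1, 0.2, 0.8]
width: 0.549
t 18.78 q [ 0.04  0.02  2.03  0.    1.09 -1.05] tcp [0.5125 0.0477 0.3277] tx yaw 152.9 z [ 0.001  0.    -1.   ] F [-0.1  0.2  0.8] w 0.549
px 356 177 n 1202 lathe c mm [-58.5 127.5] size [26.5 29.9] ang 73.6 z 0.0478
px 117 300 n 241 lathe c mm [ -23.2 -134.8] size [44.9  7.9] ang 78.6 z 0.0477
shift(25mm) [0.84 2.35 0.31] turn(4deg) [ 0.01  0.02 -0.58]
```

View pics/w11.png

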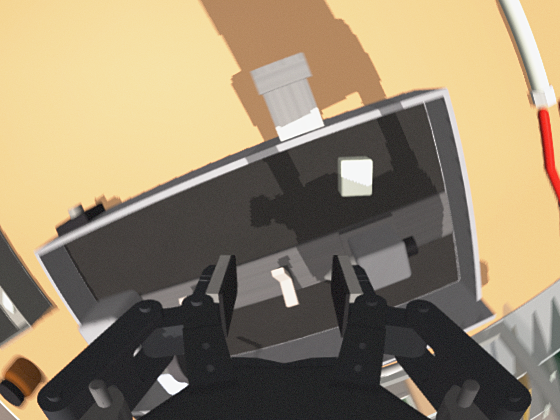

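```bash
python3 - <<'E'
from h import *
Rm=down(np.radians(156.4)); togo(L2W((-.0585,.1274,.204)),Rm)
E
python3 -m creep '[{"slide":[0.42,1,0],"angular":[0,0,0]},{"slide":[0.42,1,0.5],"angular":[0,0,0]},{"slide":[0,0.35,1],"angular":[0,0,0]},{"slide":[0,0,1],"angular":[0,0,-0.8]},{"slide":[0,0,0],"angular":[0,0,0]}]'
python3 - <<'E'
from h import *
st()
Rm=down(np.radians(156.4)); togo(L2W((-.0585,.1274,.204)),Rm)
E
```

```text
shift(25mm) [0.84 2.35 4.95] turn(4deg) [ 0.01  0.02 -0.83]
time: 19.25
tool_pos: [0.5184, 0.1098, 0.2602]
tcp_rot: [-0.652, -3.066, 0.004]
wrist_force: [-0.8, 0.2, -1.7]
width: 0.549
t 19.25 q [ 0.16  0.13  2.05 -0.    0.97 -0.99] tcp [0.5184 0.1098 0.2602] tx yaw 156.0 z [-0.008 -0.001 -1.   ] F [-0.8  0.2 -1.7] w 0.549
shift(25mm) [-0.1   0.04  2.25] turn(4deg) [-0.06 -0.09 -0.1 ]
```

```bash
python3 -m creep '[{"slide":[0,0,0.7],"angular":[0,0,0]},{"slide":[0,0,0.7],"angular":[0,0,0]},{"slide":[0,0,0.6],"angular":[0,0,0]},{"slide":[0,0,0.4],"angular":[0,0,0]},{"slide":[0,0,0],"angular":[0,0,0]}]'
python3 - <<'E'
from h import *
st()
Rm=down(np.radians(156.4)); togo(L2W((-.0585,.1274,.204)),Rm)
shot("wrist","w12")
E
python3 -m creep '[{"slide":[0,0,0],"angular":[0,0,0]},{"slide":[0,0,0],"angular":[0,0,0]},{"slide":[0,0,0],"angular":[0,0,0]},{"slide":[0,0,0],"angular":[0,0,0]},{"slide":[0,0,0],"angular":[0,0,0]}]' 1 50
python3 -m creep '[{"slide":[0,0,-0.3],"angular":[0,0,0]},{"slide":[0,0,-0.7],"angular":[0,0,0]},{"slide":[0,0,-1],"angular":[0,0,0]},{"slide":[0,0,-1],"angular":[0,0,0]},{"slide":[0,0,-1],"angular":[0,0,0]}]'; python3 -m creep '[{"slide":[0,0,-1],"angular":[0,0,0]},{"slide":[0,0,0],"angular":[0,0,0]}]'
python3 - <<'E'
from h import *
st()
shot("wrist","w13"); togo((.40,-.378,.33));togo((.40,-.378,.2))
E
```

```text
time: 19.67
tool_pos: [0.5198, 0.1091, 0.2032]
tcp_rot: [-0.658, -3.069, 0.002]
wrist_force: [-0.5, -0.6, -0.1]
width: 0.552
t 19.67 q [ 0.16  0.21  2.08 -0.    0.85 -0.99] tcp [0.5198 0.1091 0.2032] tx yaw 155.8 z [-0.003 -0.001 -1.   ] F [-0.5 -0.6 -0.1] w 0.552
shift(25mm) [-0.02  0.03 -0.03] turn(4deg) [-0.03 -0.04 -0.15]
time: 20.13
tool_pos: [0.5217, 0.1097, 0.2061]
tcp_rot: [0.655, 3.07, 0.002]
wrist_force: [-0.8, -0.8, 6.3]
width: 0.292
time: 20.55
tool_pos: [0.5201, 0.1095, 0.3054]
tcp_rot: [-0.655, -3.071, 0.001]
wrist_force: [-0.4, 0.3, 0.1]
width: 0.29
time: 20.72
tool_pos: [0.5226, 0.1099, 0.3357]
tcp_rot: [0.653, 3.063, 0.006]
wrist_force: [1.5, 0.6, 0.5]
width: 0.294
t 20.72 q [ 0.16  0.05  1.98  0.    1.1  -0.99] tcp [0.5226 0.1099 0.3357] tx yaw 155.9 z [ 0.01   0.002 -1.   ] F [1.5 0.6 0.5] w 0.294
shift(25mm) [ -3.51 -19.81   0.07] 
shift(25mm) [ -3.48 -19.83   5.27]
```

View pics/w13.png

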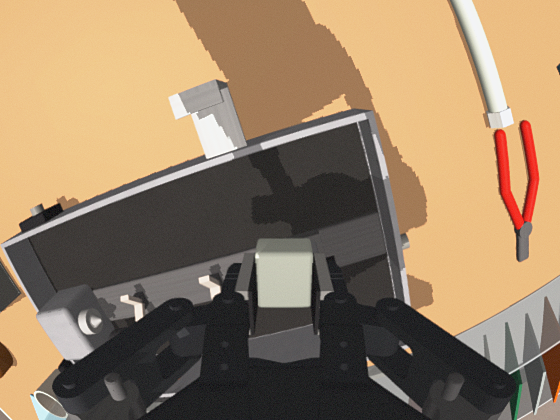

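```bash
python3 -m creep '[{"slide":[-0.18,-1,0],"angular":[0,0,0]},{"slide":[-0.18,-1,0],"angular":[0,0,0]},{"slide":[-0.18,-1,0],"angular":[0,0,0]},{"slide":[-0.18,-1,0],"angular":[0,0,0]},{"slide":[-0.18,-1,0],"angular":[0,0,0]}]'; python3 -m creep '[{"slide":[-0.18,-1,0],"angular":[0,0,0]},{"slide":[-0.18,-1,0],"angular":[0,0,0]},{"slide":[-0.18,-1,0],"angular":[0,0,0]},{"slide":[-0.18,-1,0],"angular":[0,0,0]},{"slide":[-0.18,-1,0],"angular":[0,0,0]}]'; python3 -m creep '[{"slide":[-0.18,-1,0],"angular":[0,0,0]},{"slide":[-0.18,-1,0],"angular":[0,0,0]},{"slide":[-0.18,-1,0],"angular":[0,0,0]},{"slide":[-0.18,-1,0],"angular":[0,0,0]},{"slide":[-0.18,-1,0],"angular":[0,0,0]}]'; python3 -m creep '[{"slide":[-0.18,-1,0],"angular":[0,0,0]},{"slide":[-0.18,-1,0],"angular":[0,0,0]},{"slide":[-0.18,-1,0],"angular":[0,0,0]},{"slide":[-0.18,-1,0],"angular":[0,0,0]},{"slide":[0,0,0],"angular":[0,0,0]}]'
python3 - <<'E'
from h import *
st();togo((.40,-.375,.2))
E
```

```text
time: 21.18
tool_pos: [0.4889, -0.0146, 0.3278]
tcp_rot: [-0.654, -3.07, 0.001]
wrist_force: [-0.2, 0.1, 0.4]
width: 0.289
time: 21.6
tool_pos: [0.4585, -0.1379, 0.3279]
tcp_rot: [-0.655, -3.07, -0.001]
wrist_force: [-0.0, -0.2, -1.3]
width: 0.289
time: 22.02
tool_pos: [0.4281, -0.261, 0.3278]
tcp_rot: [-0.655, -3.07, -0.002]
wrist_force: [-0.3, -0.3, -0.3]
width: 0.29
time: 22.43
tool_pos: [0.4035, -0.362, 0.3281]
tcp_rot: [-0.659, -3.07, 0.002]
wrist_force: [1.1, 1.0, -0.1]
width: 0.293
t 22.43 q [-0.78  0.08  1.97 -0.    1.1  -1.92] tcp [ 0.4035 -0.362   0.3281] tx yaw 155.8 z [-0.002 -0.001 -1.   ] F [ 1.1  1.  -0.1] w 0.293
shift(25mm) [-0.09 -0.53  5.12]
```

```bash
python3 -m creep '[{"slide":[-0.09,-0.5,0.5],"angular":[0,0,0]},{"slide":[0,0,1],"angular":[0,0,0]},{"slide":[0,0,1],"angular":[0,0,0]},{"slide":[0,0,1],"angular":[0,0,0]},{"slide":[0,0,1],"angular":[0,0,0]}]'; python3 -m creep '[{"slide":[0,0,0.6],"angular":[0,0,0]},{"slide":[0,0,0],"angular":[0,0,0]},{"slide":[0,0,0],"angular":[0,0,0]}]';  python3 -m creep '[{"slide":[0,0,0],"angular":[0,0,0]},{"slide":[0,0,0],"angular":[0,0,0]},{"slide":[0,0,0],"angular":[0,0,0]},{"slide":[0,0,0],"angular":[0,0,0]}]' -0.1; python3 -m creep '[{"slide":[0,0,-1],"angular":[0,0,0]},{"slide":[0,0,-1],"angular":[0,0,0]},{"slide":[0,0,-1],"angular":[0,0,0]},{"slide":[0,0,-1],"angular":[0,0,0]},{"slide":[0,0,-1],"angular":[0,0,0]}]'
python3 - <<'E'
from h import *
st()
shot("wrist","w14")
shot("top","t14",(140,140,440,310),2.6)
E
```

```text
time: 22.85
tool_pos: [0.4011, -0.3703, 0.2141]
tcp_rot: [-0.654, -3.071, -0.002]
wrist_force: [-0.4, -0.0, -0.2]
width: 0.292
time: 23.1
tool_pos: [0.401, -0.37, 0.1996]
tcp_rot: [-0.654, -3.069, -0.004]
wrist_force: [-0.2, 0.2, -0.3]
width: 0.289
time: 23.43
tool_pos: [0.4024, -0.3718, 0.2034]
tcp_rot: [0.655, 3.07, -0.002]
wrist_force: [0.5, -0.1, -0.4]
width: 0.552
time: 23.85
tool_pos: [0.4018, -0.3713, 0.329]
tcp_rot: [0.655, 3.071, -0.001]
wrist_force: [-0.1, -0.4, 0.0]
width: 0.549
t 23.85 q [-0.79  0.08  1.96  0.    1.1  -1.94] tcp [ 0.4018 -0.3713  0.329 ] tx yaw 155.9 z [ 0.001 -0.001 -1.   ] F [-0.1 -0.4  0. ] w 0.549
```

View pics/w14.png

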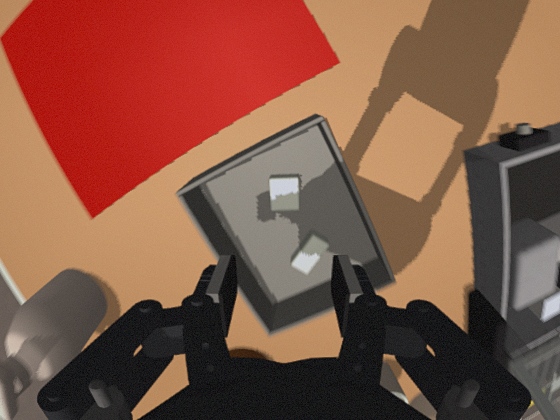

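View pics/t14.png

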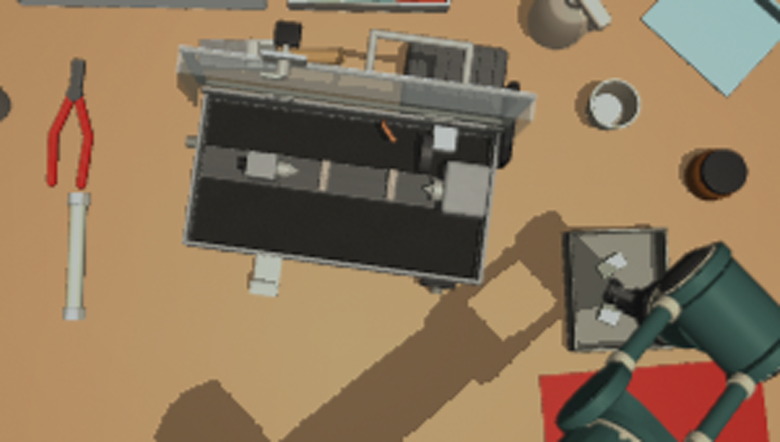

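```bash
python3 -m creep '[{"slide":[0,0,-0.3],"angular":[0,0,1]},{"slide":[0,0,-0.3],"angular":[0,0,1]},{"slide":[0,0,-0.3],"angular":[0,0,1]},{"slide":[0,0,-0.3],"angular":[0,0,1]},{"slide":[0,0,-0.3],"angular":[0,0,1]}]' ; python3 -m creep '[{"slide":[0,0,0],"angular":[0,0,1]},{"slide":[0,0,0],"angular":[0,0,1]},{"slide":[0,0,0],"angular":[0,0,1]},{"slide":[0,0,0],"angular":[0,0,1]},{"slide":[0,0,0],"angular":[0,0,1]}]';python3 -m creep '[{"slide":[0,0,0],"angular":[0,0,1]},{"slide":[0,0,0],"angular":[0,0,1]},{"slide":[0,0,0],"angular":[0,0,1]},{"slide":[0,0,0],"angular":[0,0,1]},{"slide":[0,0,0],"angular":[0,0,1]}]';python3 -m creep '[{"slide":[0,0,0],"angular":[0,0,1]},{"slide":[0,0,0],"angular":[0,0,1]},{"slide":[0,0,0],"angular":[0,0,1]},{"slide":[0,0,0],"angular":[0,0,0.1]},{"slide":[0,0,0],"angular":[0,0,0]}]'
python3 - <<'E'
from h import *
st(); Rm=down(np.radians(83.4)); togo(L2W((-.02,.06,.37)),Rm)
E
```

```text
time: 24.37
tool_pos: [0.4016, -0.3711, 0.3645]
tcp_rot: [-1.184, -2.91, -0.0]
wrist_force: [0.6, -0.7, -0.6]
width: 0.549
time: 24.78
tool_pos: [0.4017, -0.3712, 0.3642]
tcp_rot: [-1.671, -2.66, -0.0]
wrist_force: [0.2, -1.4, 0.5]
width: 0.547
time: 25.2
tool_pos: [0.4017, -0.3712, 0.3641]
tcp_rot: [-2.108, -2.329, -0.0]
wrist_force: [-0.2, 0.4, -0.1]
width: 0.549
time: 25.62
tool_pos: [0.4017, -0.3712, 0.3642]
tcp_rot: [-2.342, -2.094, 0.0]
wrist_force: [0.9, -0.8, 0.1]
width: 0.549
t 25.62 q [-0.79  0.05  1.92  0.    1.17 -0.68] tcp [ 0.4017 -0.3712  0.3642] tx yaw 83.6 z [-0.  0. -1.] F [ 0.9 -0.8  0.1] w 0.549
shift(25mm) [16.94  4.11 -0.23] turn(4deg) [-0.   -0.    0.05]
```

```bash
python3 -m creep '[{"slide":[1,0.24,0],"angular":[0,0,0]},{"slide":[1,0.24,0],"angular":[0,0,0]},{"slide":[1,0.24,0],"angular":[0,0,0]},{"slide":[1,0.24,0],"angular":[0,0,0]},{"slide":[1,0.24,0],"angular":[0,0,0]}]'; python3 -m creep '[{"slide":[1,0.24,0],"angular":[0,0,0]},{"slide":[1,0.24,0],"angular":[0,0,0]},{"slide":[1,0.24,0],"angular":[0,0,0]},{"slide":[1,0.24,0],"angular":[0,0,0]},{"slide":[1,0.24,0],"angular":[0,0,0]}]';python3 -m creep '[{"slide":[1,0.24,0],"angular":[0,0,0]},{"slide":[1,0.24,0],"angular":[0,0,0]},{"slide":[1,0.24,0],"angular":[0,0,0]},{"slide":[1,0.24,0],"angular":[0,0,0]},{"slide":[1,0.24,0],"angular":[0,0,0]}]';python3 -m creep '[{"slide":[1,0.24,0],"angular":[0,0,0]},{"slide":[0.94,0.24,0],"angular":[0,0,0]},{"slide":[0,0,0],"angular":[0,0,0]},{"slide":[0,0,0],"angular":[0,0,0]},{"slide":[0,0,0],"angular":[0,0,0]}]'
python3 - <<'E'
from h import *
s,_=st(); print(W2L(s["tool_pos"])); shot("wrist","w15")
E
```

```text
time: 26.03
tool_pos: [0.4459, -0.2495, 0.3644]
tcp_rot: [2.342, 2.094, 0.0]
wrist_force: [0.1, 0.2, 0.4]
width: 0.551
time: 26.45
tool_pos: [0.4899, -0.1284, 0.3644]
tcp_rot: [2.341, 2.094, 0.0]
wrist_force: [-0.3, 0.7, -0.6]
width: 0.553
time: 26.87
tool_pos: [0.5338, -0.0076, 0.3644]
tcp_rot: [2.341, 2.094, 0.0]
wrist_force: [0.8, -0.6, -0.6]
width: 0.548
time: 27.28
tool_pos: [0.5508, 0.0378, 0.3642]
tcp_rot: [-2.342, -2.094, 0.001]
wrist_force: [-0.4, 0.2, 0.4]
width: 0.547
t 27.28 q [ 0.02  0.06  1.91 -0.    1.17  0.14] tcp [0.5508 0.0378 0.3642] tx yaw 83.6 z [-0.001 -0.001 -1.   ] F [-0.4  0.2  0.4] w 0.547
[-0.02027099  0.05953813  0.36420579]
```

View pics/w15.png

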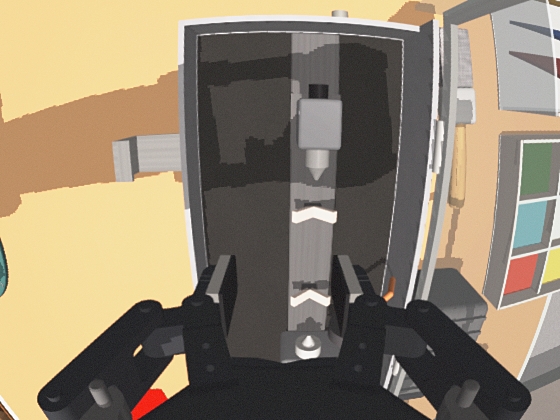

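```bash
python3 - <<'E'
from h import *
f=np.load("w15.npz");T=f["T"]
def pr(n,a,b,z): print(n,(a,b),W2L(onplane("wrist",a,b,z,T)).round(4),"dep",W2L(bydepth("wrist",a,b,f["d"][b,a],T)).round(4))
pr("tip",317,180,.065)
for c in [(301,101),(340,101),(341,149),(300,149),(320,125)]: pr("block",*c,.085)
for c in [(293,212),(335,212),(314,222),(291,298),(329,298),(310,305),(308,334)]: pr("rest",*c,.06)
pr("headtip",308,335,.065)
P=f["p"]; d=f["d"]
v,u=np.mgrid[90:200,280:360]; Q=bydepth("wrist",u,v,d[90:200,280:360],T); L=np.array([W2L(q) for q in Q.reshape(-1,3)])
m=L[:,2]>.082; print("top of block",m.sum(),np.percentile(L[m],[2,50,98],axis=0).round(4))
m=(L[:,2]>.050)&(L[:,2]<.078)&(L[:,1]<.1); print("cone",m.sum(),L[m].min(0),L[m].max(0))
cv2.imwrite("pics/w15z.png",cv2.resize(P[80:360,270:370,::-1],None,fx=2.1,fy=2.1,interpolation=cv2.INTER_CUBIC))
E
```

```text
tip (317, 180) [0.0082 0.0752 0.065 ] dep [0.0112 0.0684 0.0363]
block (301, 101) [-0.0073  0.1413  0.085 ] dep [-0.0072  0.1414  0.0824]
block (340, 101) [0.0223 0.1421 0.085 ] dep [0.0225 0.1422 0.0838]
block (341, 149) [0.0242 0.1049 0.085 ] dep [0.0341 0.0973 0.0296]
block (300, 149) [-0.0077  0.1044  0.085 ] dep [-0.0052  0.0975  0.0354]
block (320, 125) [0.0073 0.1232 0.085 ] dep [0.0073 0.1232 0.0851]
rest (293, 212) [-0.0118  0.0447  0.06  ] dep [-0.0119  0.0459  0.0635]
rest (335, 212) [0.0259 0.0447 0.06  ] dep [0.0256 0.0454 0.0619]
rest (314, 222) [0.0073 0.0352 0.06  ] dep [0.0097 0.026  0.0359]
rest (291, 298) [-0.0125 -0.0468  0.06  ] dep [-0.0125 -0.0458  0.0614]
rest (329, 298) [ 0.026  -0.0474  0.06  ] dep [ 0.0255 -0.0454  0.0629]
rest (310, 305) [ 0.007  -0.0557  0.06  ] dep [ 0.0094 -0.0728  0.036 ]
rest (308, 334) [ 0.0066 -0.0951  0.06  ] dep [ 0.0061 -0.0909  0.0649]
headtip (308, 335) [ 0.0062 -0.0923  0.065 ] dep [ 0.0061 -0.0919  0.0655]
top of block 2160 [[-0.0203  0.1053  0.0824]
 [ 0.0068  0.1245  0.084 ]
 [ 0.023   0.1425  0.3333]]
cone 482 [-0.00267521  0.07629167  0.06478635] [0.0173765  0.09998034 0.07635676]
```

View pics/w15z.png

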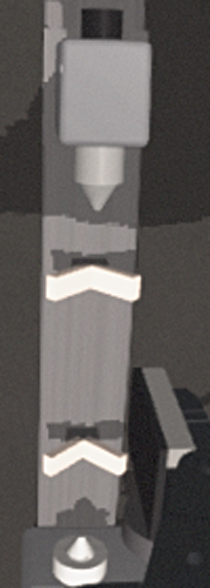

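```bash
sed -i 's/LO=np.array(\[.5641,-.0237\])/LO=np.array([.5661,-.0222])/' h.py; python3 - <<'E'
from h import *
st(); Rm=down(np.radians(83.4)); togo(L2W((.005,.122,.231)),Rm)
E
```

```text
t 27.33 q [ 0.02  0.06  1.91 -0.    1.17  0.14] tcp [0.5507 0.0374 0.3642] tx yaw 83.5 z [-0.001 -0.    -1.   ] F [0.5 0.1 0.1] w 0.552
shift(25mm) [2.58 1.09 5.33] turn(4deg) [-0.01  0.01  0.03]
```

```bash
python3 -m creep '[{"slide":[1,0.5,0],"angular":[0,0,0]},{"slide":[1,0.59,0],"angular":[0,0,0]},{"slide":[0.58,0,0.6],"angular":[0,0,0]},{"slide":[0,0,0.9],"angular":[0,0,0]},{"slide":[0,0,0.9],"angular":[0,0,0]}]' -0.3; python3 -m creep '[{"slide":[0,0,0.8],"angular":[0,0,0]},{"slide":[0,0,0],"angular":[0,0,0]},{"slide":[0,0,0],"angular":[0,0,0]}]';python3 - <<'E'
from h import *
st(); Rm=down(np.radians(83.4)); togo(L2W((.005,.122,.231)),Rm); shot("wrist","w16")
E
```

```text
time: 27.75
tool_pos: [0.586, 0.0987, 0.3049]
tcp_rot: [2.342, 2.092, 0.003]
wrist_force: [0.2, 0.4, -0.3]
width: 0.649
time: 28.0
tool_pos: [0.5846, 0.0979, 0.2832]
tcp_rot: [-2.343, -2.09, 0.005]
wrist_force: [-0.1, 0.6, -0.1]
width: 0.653
t 28.0 q [ 0.12  0.22  1.9  -0.    1.03  0.24] tcp [0.5846 0.0979 0.2832] tx yaw 83.5 z [-0.003 -0.001 -1.   ] F [-0.1  0.6 -0.1] w 0.653
shift(25mm) [0.03 0.02 2.09] turn(4deg) [-0.05  0.01  0.01]
```

View pics/w16.png

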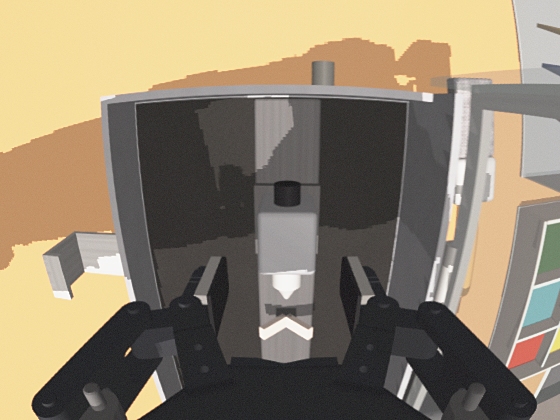

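```bash
python3 -m creep '[{"slide":[0,0,0.7],"angular":[0,0,0]},{"slide":[0,0,0.7],"angular":[0,0,0]},{"slide":[0,0,0.65],"angular":[0,0,0]},{"slide":[0,0,0],"angular":[0,0,0]},{"slide":[0,0,0],"angular":[0,0,0]}]'; python3 -m creep '[{"slide":[0,0,0],"angular":[0,0,0]},{"slide":[0,0,0],"angular":[0,0,0]},{"slide":[0,0,0],"angular":[0,0,0]},{"slide":[0,0,0],"angular":[0,0,0]},{"slide":[0,0,0],"angular":[0,0,0]}]' 1 50;python3 - <<'E'
from h import *
st(); Rm=down(np.radians(83.4)); togo(L2W((.005,.122,.231)),Rm); shot("wrist","w17")
E
```

```text
time: 28.47
tool_pos: [0.5857, 0.0986, 0.2342]
tcp_rot: [2.344, 2.091, 0.001]
wrist_force: [-0.1, -0.4, 0.1]
width: 0.65
time: 28.88
tool_pos: [0.5854, 0.0991, 0.2356]
tcp_rot: [-2.344, -2.091, -0.0]
wrist_force: [-4.2, -0.4, 7.2]
width: 0.383
t 28.88 q [0.13 0.27 1.93 0.   0.94 0.24] tcp [0.5854 0.0991 0.2356] tx yaw 83.5 z [-0.  0. -1.] F [-4.2 -0.4  7.2] w 0.383
shift(25mm) [-0.03 -0.01  0.19] turn(4deg) [-0.   -0.01  0.02]
```

View pics/w17.png

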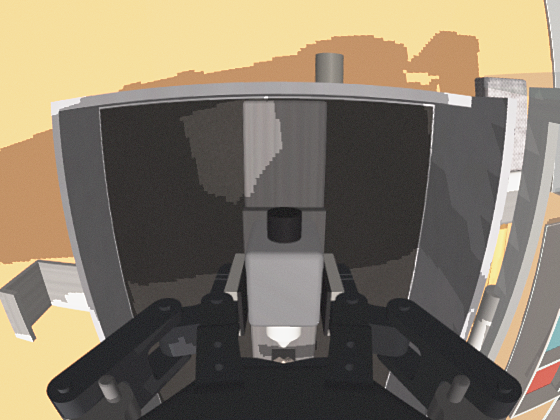

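```bash
python3 -m creep '[{"slide":[0.3,0,0],"angular":[0,0,0]},{"slide":[0.4,0,0],"angular":[0,0,0]},{"slide":[0.4,0,0],"angular":[0,0,0]},{"slide":[0.4,0,0],"angular":[0,0,0]},{"slide":[0.1,0,0],"angular":[0,0,0]}]';python3 - <<'E'
from h import *
s,_=st(); print(W2L(s["tool_pos"])); shot("wrist","w18")
E
```

```text
time: 29.35
tool_pos: [0.5901, 0.1388, 0.2356]
tcp_rot: [2.343, 2.092, -0.001]
wrist_force: [-5.1, -6.7, 7.4]
width: 0.387
t 29.35 q [ 0.19  0.29  1.9  -0.    0.95  0.3 ] tcp [0.5901 0.1388 0.2356] tx yaw 83.5 z [ 0.    -0.001 -1.   ] F [-5.1 -6.7  7.4] w 0.387
[0.00529186 0.16264479 0.23564669]
```

View pics/w18.png

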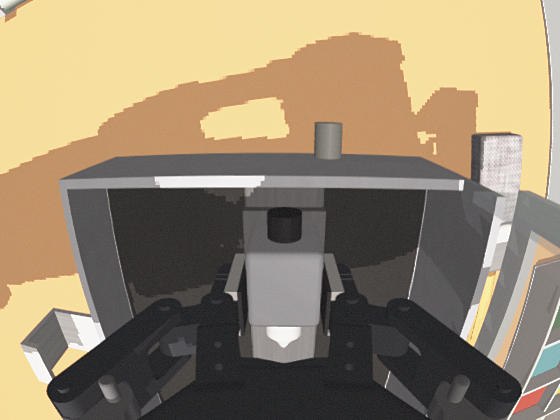

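```bash
python3 -m creep '[{"slide":[0,0,0],"angular":[0,0,0]},{"slide":[0,0,0],"angular":[0,0,0]},{"slide":[0,0,0],"angular":[0,0,0]},{"slide":[0,0,0],"angular":[0,0,0]}]' -0.3;python3 -m creep '[{"slide":[0,0,-1],"angular":[0,0,0]},{"slide":[0,0,-1],"angular":[0,0,0]},{"slide":[0,0,-1],"angular":[0,0,0]},{"slide":[0,0,-1],"angular":[0,0,0]},{"slide":[0,0,-1],"angular":[0,0,0]}]';python3 - <<'E'
from h import *
st(); Rm=down(np.radians(180)); togo((.467,.30,.36),Rm)
E
```

```text
time: 29.73
tool_pos: [0.5903, 0.1387, 0.2337]
tcp_rot: [2.343, 2.092, 0.002]
wrist_force: [-0.1, -0.4, 0.0]
width: 0.653
time: 30.15
tool_pos: [0.5899, 0.1386, 0.3593]
tcp_rot: [-2.344, -2.092, -0.0]
wrist_force: [1.4, 0.8, 0.3]
width: 0.651
t 30.15 q [0.19 0.17 1.81 0.   1.17 0.3 ] tcp [0.5899 0.1386 0.3593] tx yaw 83.5 z [ 0.  0. -1.] F [1.4 0.8 0.3] w 0.651
shift(25mm) [ 5.86 -5.61 -0.03] turn(4deg) [  0.    -0.   -24.12]
```

Shift first, then turn −96°.

```bash
python3 -m creep '[{"slide":[0.98,-0.94,0],"angular":[0,0,0]},{"slide":[0.98,-0.94,0],"angular":[0,0,0]},{"slide":[0.98,-0.94,0],"angular":[0,0,0]},{"slide":[0.98,-0.94,0],"angular":[0,0,0]},{"slide":[0.98,-0.94,0],"angular":[0,0,0]}]'; python3 -m creep '[{"slide":[0.98,-0.94,0],"angular":[0,0,0]},{"slide":[0,0,0],"angular":[0,0,-1]},{"slide":[0,0,0],"angular":[0,0,-1]},{"slide":[0,0,0],"angular":[0,0,-1]},{"slide":[0,0,0],"angular":[0,0,-1]}]' -0.3; python3 -m creep '[{"slide":[0,0,0],"angular":[0,0,-1]},{"slide":[0,0,0],"angular":[0,0,-1]},{"slide":[0,0,0],"angular":[0,0,-1]},{"slide":[0,0,0],"angular":[0,0,-1]},{"slide":[0,0,0],"angular":[0,0,-1]}]'; python3 -m creep '[{"slide":[0,0,0],"angular":[0,0,-1]},{"slide":[0,0,0],"angular":[0,0,-1]},{"slide":[0,0,0],"angular":[0,0,-1]},{"slide":[0,0,0],"angular":[0,0,-1]},{"slide":[0,0,0],"angular":[0,0,-1]}]'; python3 -m creep '[{"slide":[0,0,0],"angular":[0,0,-1]},{"slide":[0,0,0],"angular":[0,0,-1]},{"slide":[0,0,0],"angular":[0,0,-1]},{"slide":[0,0,0],"angular":[0,0,-1]},{"slide":[0,0,0],"angular":[0,0,-1]}]'; python3 -m creep '[{"slide":[0,0,0],"angular":[0,0,-1]},{"slide":[0,0,0],"angular":[0,0,-1]},{"slide":[0,0,0],"angular":[0,0,-1]},{"slide":[0,0,0],"angular":[0,0,-1]},{"slide":[0,0,0],"angular":[0,0,-1]}]';python3 - <<'E'
from h import *
st();shot("wrist","w19")
E
```

```text
time: 30.57
tool_pos: [0.4861, 0.2745, 0.3585]
tcp_rot: [2.344, 2.091, 0.001]
wrist_force: [0.4, 0.3, -0.6]
width: 0.649
time: 30.98
tool_pos: [0.4662, 0.3011, 0.3583]
tcp_rot: [2.024, 2.402, 0.001]
wrist_force: [-0.4, -0.2, 1.0]
width: 0.649
time: 31.4
tool_pos: [0.4665, 0.3007, 0.3582]
tcp_rot: [1.578, 2.717, 0.0]
wrist_force: [0.2, -0.3, -0.6]
width: 0.652
time: 31.82
tool_pos: [0.4665, 0.3006, 0.3582]
tcp_rot: [1.082, 2.949, 0.0]
wrist_force: [0.6, 0.7, -0.6]
width: 0.65
time: 32.23
tool_pos: [0.4665, 0.3007, 0.3582]
tcp_rot: [0.553, 3.092, 0.0]
wrist_force: [0.6, -0.2, 0.6]
width: 0.65
time: 32.65
tool_pos: [0.4665, 0.3006, 0.3582]
tcp_rot: [0.008, 3.141, 0.0]
wrist_force: [0.8, -0.6, -0.4]
width: 0.656
t 32.65 q [ 0.53  0.07  1.91  0.    1.15 -1.04] tcp [0.4665 0.3006 0.3582] tx yaw 179.7 z [ 0.  0. -1.] F [ 0.8 -0.6 -0.4] w 0.656
```

View pics/w19.png

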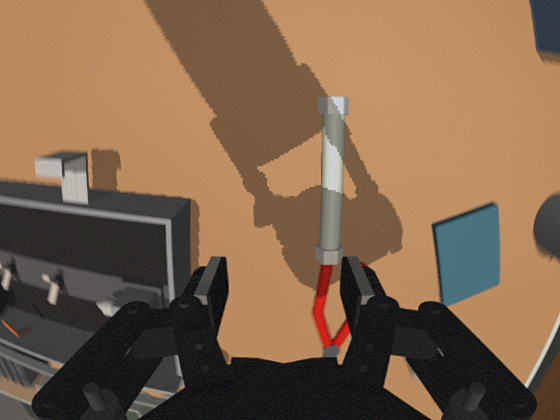

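```bash
cat >> h.py <<'E'
def rod(fn,reg,zr=(.012,.040)):
    f=np.load(fn+".npz"); T=f["T"]; u0,v0,u1,v1=reg
    v,u=np.mgrid[v0:v1,u0:u1]; P=bydepth("wrist",u,v,f["d"][v0:v1,u0:u1],T)
    px=f["p"][v0:v1,u0:u1].astype(int)
    m=(P[...,2]>zr[0])&(P[...,2]<zr[1])&(abs(px[...,0]-px[...,2])<60)
    n,lab,s,_=cv2.connectedComponentsWithStats(m.astype(np.uint8)); i=1+np.argmax(s[1:,4]); Q=P[lab==i]
    r=cv2.minAreaRect((Q[:,:2]*1000).astype(np.float32)); print("rod n",len(Q),np.round(r,1) if 0 else r,"ztop",np.percentile(Q[:,2],95))
    return r
E
python3 - <<'E'
from h import *
rod("w19",(300,80,370,275))
f=np.load("w19.npz");T=f["T"]
for c in [(333,97),(329,262),(332,180)]: print(onplane("wrist",*c,.02,T))
E
```

```text
rod n 3841 ((465.67864990234375, 348.3207702636719), (29.42693519592285, 170.7869873046875), 89.99141693115234) ztop 0.026115774534613445
[0.38056865 0.34730956 0.02      ]
[0.55070121 0.34877028 0.02      ]
[0.4609394  0.34798897 0.02      ]
```

```bash
python3 - <<'E'
from h import *
Rm=down(np.radians(180.2)); togo((.4657,.348,.177),Rm)
E
python3 -m creep '[{"slide":[0,0.95,0],"angular":[0,0,0]},{"slide":[0,0.95,1],"angular":[0,0,0]},{"slide":[0,0,1],"angular":[0,0,0]},{"slide":[0,0,1],"angular":[0,0,0]},{"slide":[0,0,1],"angular":[0,0,0]}]';python3 -m creep '[{"slide":[0,0,1],"angular":[0,0,0]},{"slide":[0,0,1],"angular":[0,0,0]},{"slide":[0,0,0],"angular":[0,0,0]},{"slide":[0,0,0],"angular":[0,0,0]}]'
python3 - <<'E'
from h import *
st();Rm=down(np.radians(180.2)); togo((.4657,.348,.177),Rm); shot("wrist","w20")
E
```

```text
shift(25mm) [0.04 1.89 7.25] turn(4deg) [ 0.    0.   -0.08]
time: 33.12
tool_pos: [0.4669, 0.3487, 0.2574]
tcp_rot: [0.015, 3.141, 0.001]
wrist_force: [-0.1, -0.3, -0.9]
width: 0.649
time: 33.45
tool_pos: [0.4661, 0.3476, 0.2067]
tcp_rot: [-0.015, -3.138, 0.004]
wrist_force: [1.5, 0.5, 0.4]
width: 0.654
t 33.45 q [ 0.6   0.29  1.97 -0.    0.88 -0.96] tcp [0.4661 0.3476 0.2067] tx yaw 179.5 z [-0.003 -0.002 -1.   ] F [1.5 0.5 0.4] w 0.654
shift(25mm) [0.01 0.02 1.19] turn(4deg) [-0.03 -0.05 -0.18]
```

View pics/w20.png

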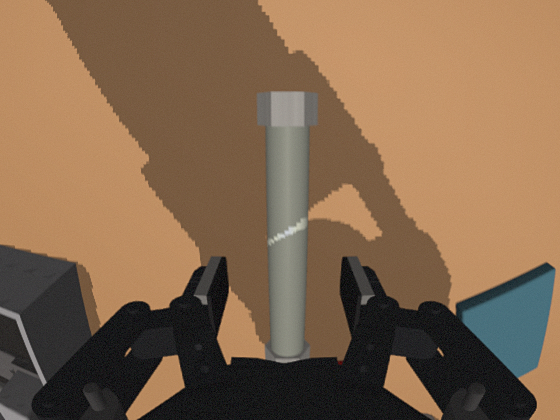

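```bash
python3 -m creep '[{"slide":[0,0.03,0.6],"angular":[0,0,0]},{"slide":[0,0,0.6],"angular":[0,0,0]},{"slide":[0,0,0],"angular":[0,0,0]},{"slide":[0,0,0],"angular":[0,0,0]}]';python3 - <<'E'
from h import *
st()
E
python3 -m creep '[{"slide":[0,0,0],"angular":[0,0,0]},{"slide":[0,0,0],"angular":[0,0,0]},{"slide":[0,0,0],"angular":[0,0,0]},{"slide":[0,0,0],"angular":[0,0,0]},{"slide":[0,0,0],"angular":[0,0,0]}]' 1 60;python3 -m creep '[{"slide":[0,0,0],"angular":[0,0,0]},{"slide":[0,0,0],"angular":[0,0,0]}]'
python3 -m creep '[{"slide":[0,0,-0.4],"angular":[0,0,0]},{"slide":[0,0,-0.8],"angular":[0,0,0]},{"slide":[0,0,-1],"angular":[0,0,0]},{"slide":[0,0,-1],"angular":[0,0,0]},{"slide":[0,0,-1],"angular":[0,0,0]}]';python3 - <<'E'
from h import *
st(); shot("wrist","w21")
E
```

```text
time: 33.83
tool_pos: [0.4673, 0.3492, 0.1796]
tcp_rot: [0.014, 3.14, 0.001]
wrist_force: [-0.3, -0.2, 0.1]
width: 0.659
t 33.83 q [ 0.6   0.33  1.98  0.    0.83 -0.96] tcp [0.4673 0.3492 0.1796] tx yaw 179.5 z [ 0.001  0.001 -1.   ] F [-0.3 -0.2  0.1] w 0.659
time: 34.25
tool_pos: [0.4676, 0.3494, 0.18]
tcp_rot: [0.013, 3.139, 0.002]
wrist_force: [-0.5, -1.4, 5.5]
width: 0.229
time: 34.42
tool_pos: [0.4676, 0.3495, 0.1801]
tcp_rot: [0.013, 3.139, 0.002]
wrist_force: [-2.0, -0.1, 6.0]
width: 0.23
time: 34.83
tool_pos: [0.4663, 0.3486, 0.2842]
tcp_rot: [-0.013, -3.14, 0.001]
wrist_force: [0.4, 0.7, -2.3]
width: 0.231
t 34.83 q [ 0.6   0.19  1.92  0.    1.03 -0.96] tcp [0.4663 0.3486 0.2842] tx yaw 179.5 z [-0.001 -0.001 -1.   ] F [ 0.4  0.7 -2.3] w 0.231
```

View pics/w21.png

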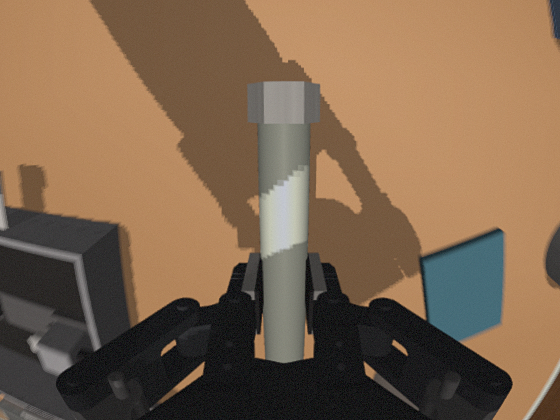

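```bash
python3 -m creep '[{"slide":[0,0,-1],"angular":[0,0,0.5]},{"slide":[0,0,-1],"angular":[0,0,1]},{"slide":[0,0,0],"angular":[0,0,1]},{"slide":[0,0,0],"angular":[0,0,1]},{"slide":[0,0,0],"angular":[0,0,1]}]';python3 -m creep '[{"slide":[0,0,0],"angular":[0,0,1]},{"slide":[0,0,0],"angular":[0,0,1]},{"slide":[0,0,0],"angular":[0,0,1]},{"slide":[0,0,0],"angular":[0,0,1]},{"slide":[0,0,0],"angular":[0,0,1]}]';python3 -m creep '[{"slide":[0,0,0],"angular":[0,0,1]},{"slide":[0,0,0],"angular":[0,0,1]},{"slide":[0,0,0],"angular":[0,0,1]},{"slide":[0,0,0],"angular":[0,0,1]},{"slide":[0,0,0],"angular":[0,0,1]}]';python3 -m creep '[{"slide":[0,0,0],"angular":[0,0,1]},{"slide":[0,0,0],"angular":[0,0,1]},{"slide":[0,0,0],"angular":[0,0,1]},{"slide":[0,0,0],"angular":[0,0,1]},{"slide":[0,0,0],"angular":[0,0,1]}]';python3 -m creep '[{"slide":[0,0,0],"angular":[0,0,1]},{"slide":[0,0,0],"angular":[0,0,1]},{"slide":[0,0,0],"angular":[0,0,1]},{"slide":[0,0,0],"angular":[0,0,1]},{"slide":[0,0,0],"angular":[0,0,0.5]}]';python3 - <<'E'
from h import *
st(); shot("wrist","w22");Rm=down(np.radians(83.4)); togo(L2W((.005,.002,.334)),Rm)
E
```

```text
time: 35.3
tool_pos: [0.4667, 0.3489, 0.3342]
tcp_rot: [0.51, 3.099, 0.001]
wrist_force: [0.0, 0.2, -2.5]
width: 0.23
time: 35.72
tool_pos: [0.4665, 0.3487, 0.333]
tcp_rot: [-1.04, -2.964, 0.001]
wrist_force: [-0.4, 0.6, -1.6]
width: 0.229
time: 36.13
tool_pos: [0.4665, 0.3487, 0.3329]
tcp_rot: [-1.539, -2.738, 0.001]
wrist_force: [-0.0, -0.2, -2.2]
width: 0.23
time: 36.55
tool_pos: [0.4665, 0.3487, 0.333]
tcp_rot: [-1.991, -2.429, 0.001]
wrist_force: [-0.6, -0.4, -1.5]
width: 0.232
time: 36.97
tool_pos: [0.4665, 0.3487, 0.3329]
tcp_rot: [-2.347, -2.088, 0.001]
wrist_force: [0.1, 0.2, -1.4]
width: 0.23
t 36.97 q [0.6  0.15 1.88 0.   1.11 0.72] tcp [0.4665 0.3487 0.3329] tx yaw 83.3 z [-0.001 -0.    -1.   ] F [ 0.1  0.2 -1.4] w 0.23
shift(25mm) [-14.19   5.88  -0.04] turn(4deg) [-0.01  0.01 -0.02]
```

View pics/w22.png

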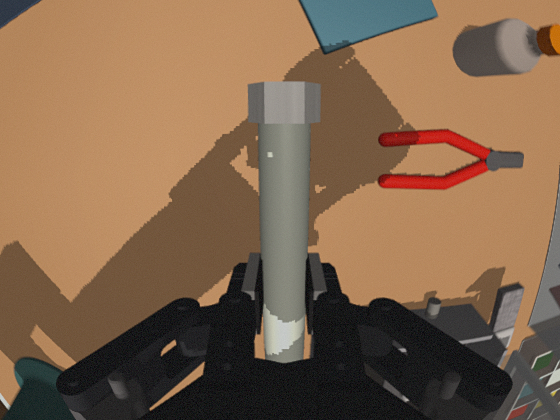

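```bash
python3 -m creep '[{"slide":[-0.95,0.39,0],"angular":[0,0,0]},{"slide":[-0.95,0.39,0],"angular":[0,0,0]},{"slide":[-0.95,0.39,0],"angular":[0,0,0]},{"slide":[-0.95,0.39,0],"angular":[0,0,0]},{"slide":[-0.95,0.39,0],"angular":[0,0,0]}]';python3 -m creep '[{"slide":[-0.95,0.39,0],"angular":[0,0,0]},{"slide":[-0.95,0.39,0],"angular":[0,0,0]},{"slide":[-0.95,0.39,0],"angular":[0,0,0]},{"slide":[-0.95,0.39,0],"angular":[0,0,0]},{"slide":[-0.95,0.39,0],"angular":[0,0,0]}]';python3 -m creep '[{"slide":[-0.95,0.39,0],"angular":[0,0,0]},{"slide":[-0.95,0.39,0],"angular":[0,0,0]},{"slide":[-0.95,0.39,0],"angular":[0,0,0]},{"slide":[-0.95,0.39,0],"angular":[0,0,0]},{"slide":[-0.89,0.39,0],"angular":[0,0,0]}]';python3 -m creep '[{"slide":[0,0,0],"angular":[0,0,0]},{"slide":[0,0,0],"angular":[0,0,0]}]';python3 - <<'E'
from h import *
st(); shot("wrist","w23");Rm=down(np.radians(83.4)); togo(L2W((.005,.003,.232)),Rm)
f=np.load("w23.npz");T=f["T"]
for c in [(284,88)]: print(W2L(bydepth("wrist",*c,f["d"][c[1],c[0]],T)))
shot("side","s23",(180,60,400,300),2.5)
E
```

```text
time: 37.43
tool_pos: [0.5017, 0.2243, 0.3331]
tcp_rot: [-2.342, -2.094, 0.001]
wrist_force: [0.7, -0.1, -2.6]
width: 0.23
time: 37.85
tool_pos: [0.5367, 0.1007, 0.3331]
tcp_rot: [-2.342, -2.093, 0.0]
wrist_force: [-0.6, -0.2, -1.5]
width: 0.233
time: 38.27
tool_pos: [0.5719, -0.0215, 0.3331]
tcp_rot: [-2.343, -2.093, 0.001]
wrist_force: [-0.5, 0.2, -1.9]
width: 0.229
time: 38.43
tool_pos: [0.5721, -0.0212, 0.3331]
tcp_rot: [-2.345, -2.09, 0.0]
wrist_force: [-0.5, 0.5, -1.3]
width: 0.231
t 38.43 q [-0.08  0.13  1.9   0.    1.11  0.03] tcp [ 0.5721 -0.0212  0.3331] tx yaw 83.4 z [-0.  0. -1.] F [-0.5  0.5 -1.3] w 0.231
shift(25mm) [ 0.02 -0.01  4.04] turn(4deg) [-0.01 -0.01  0.02]
[0.00619231 0.08736622 0.17757222]
```

View pics/w23.png

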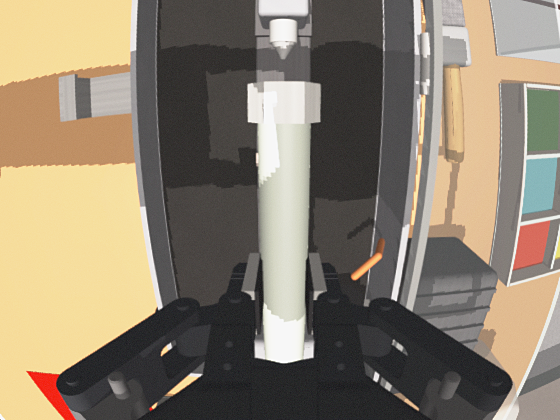

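View pics/s23.png

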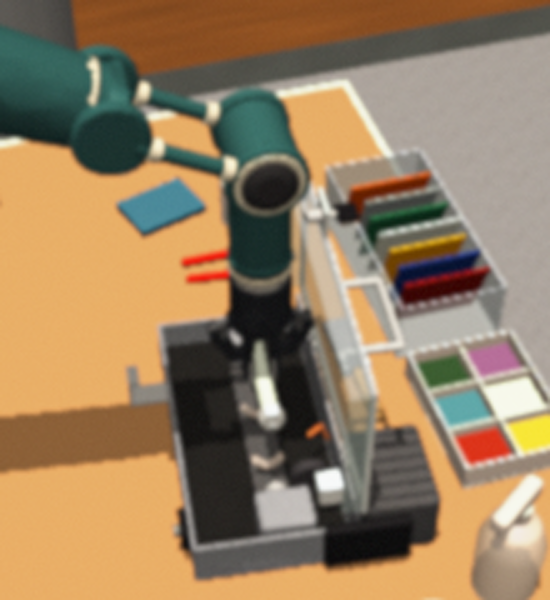

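```bash
python3 -m creep '[{"slide":[0,0,0.7],"angular":[0,0,0]},{"slide":[0,0,0.9],"angular":[0,0,0]},{"slide":[0,0,0.8],"angular":[0,0,0]},{"slide":[0,0,0.6],"angular":[0,0,0]},{"slide":[0,0,0.4],"angular":[0,0,0]}]';python3 -m creep '[{"slide":[0,0,0.2],"angular":[0,0,0]},{"slide":[0,0,0.1],"angular":[0,0,0]},{"slide":[0,0,0.1],"angular":[0,0,0]},{"slide":[0,0,0],"angular":[0,0,0]}]'
python3 - <<'E'
from h import *
st(); shot("wrist","w24");Rm=down(np.radians(83.4)); togo(L2W((.005,.003,.232)),Rm)
E
```

```text
time: 38.95
tool_pos: [0.5708, -0.0187, 0.2461]
tcp_rot: [-2.34, -2.093, 0.003]
wrist_force: [-0.1, 0.0, -2.2]
width: 0.234
time: 39.28
tool_pos: [0.5724, -0.0199, 0.2387]
tcp_rot: [2.343, 2.092, 0.001]
wrist_force: [0.1, -0.4, -1.9]
width: 0.229
t 39.28 q [-0.08  0.23  1.98  0.    0.93  0.03] tcp [ 0.5724 -0.0199  0.2387] tx yaw 83.5 z [ 0.001 -0.    -1.   ] F [ 0.1 -0.4 -1.9] w 0.229
shift(25mm) [ 0.   -0.05  0.28] turn(4deg) [ 0.02 -0.    0.03]
```

View pics/w24.png

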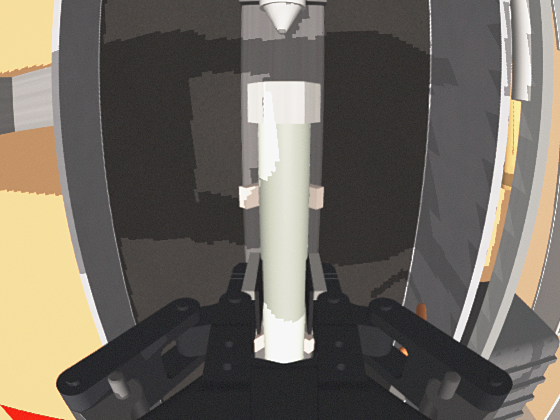

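```bash
python3 -m creep '[{"slide":[0,0,0.1],"angular":[0,0,0]},{"slide":[0,0,0.1],"angular":[0,0,0]},{"slide":[0,0,0],"angular":[0,0,0]},{"slide":[0,0,0],"angular":[0,0,0]}]'; python3 -m creep '[{"slide":[0,0,0.1],"angular":[0,0,0]},{"slide":[0,0,0],"angular":[0,0,0]},{"slide":[0,0,0],"angular":[0,0,0]}]'
```

```text
time: 39.67
tool_pos: [0.572, -0.0202, 0.2332]
tcp_rot: [-2.344, -2.092, 0.0]
wrist_force: [-0.1, -0.4, -1.0]
width: 0.23
time: 39.92
tool_pos: [0.5723, -0.0201, 0.2319]
tcp_rot: [2.343, 2.092, 0.0]
wrist_force: [-4.1, 0.4, 4.6]
width: 0.23
```

```bash
python3 -m creep '[{"slide":[0,0,0],"angular":[0,0,0]},{"slide":[0,0,0],"angular":[0,0,0]},{"slide":[0,0,0],"angular":[0,0,0]},{"slide":[0,0,0],"angular":[0,0,0]}]' -0.2; python3 -m creep '[{"slide":[0,0,-0.5],"angular":[0,0,0]},{"slide":[0,0,-1],"angular":[0,0,0]},{"slide":[0,0,-1],"angular":[0,0,0]},{"slide":[0,0,-1],"angular":[0,0,0]},{"slide":[0,0,-1],"angular":[0,0,0]}]';python3 -m creep '[{"slide":[0,0,-0.5],"angular":[0,0,0]},{"slide":[1,-0.4,0],"angular":[0,0,0]},{"slide":[1,-0.4,0],"angular":[0,0,0]},{"slide":[0,0,0],"angular":[0,0,0]},{"slide":[0,0,0],"angular":[0,0,0]}]'
python3 - <<'E'
from h import *
s,_=st(); shot("wrist","w25"); print(W2L(s["tool_pos"]))
E
```

```text
time: 40.25
tool_pos: [0.5722, -0.0201, 0.2307]
tcp_rot: [2.343, 2.092, 0.0]
wrist_force: [-0.5, 0.7, 0.4]
width: 0.601
time: 40.67
tool_pos: [0.572, -0.0201, 0.3452]
tcp_rot: [2.343, 2.092, 0.001]
wrist_force: [-0.5, 0.6, -0.3]
width: 0.596
time: 41.08
tool_pos: [0.5574, 0.0328, 0.3558]
tcp_rot: [2.341, 2.095, -0.0]
wrist_force: [-0.6, 0.4, -0.6]
width: 0.602
t 41.08 q [ 0.01  0.08  1.91 -0.    1.15  0.13] tcp [0.5574 0.0328 0.3558] tx yaw 83.6 z [-0. -0. -1.] F [-0.6  0.4 -0.6] w 0.602
[-0.01495889  0.05364307  0.35582006]
```

View pics/w25.png

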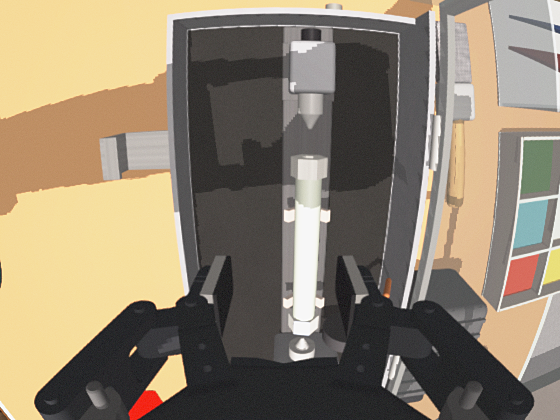

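```bash
python3 - <<'E'
from h import *
f=np.load("w25.npz");T=f["T"]
for n,c,z in [("tip",(309,128),.065),("blk",(291,41),.085),("blk",(334,41),.085),("blk",(335,92),.085),("blk",(289,92),.085),("rodtail",(309,157),.064),("rodhead",(303,331),.064),("headtip",(302,342),.065)]:
  print(n,W2L(onplane("wrist",*c,z,T)).round(4))
Rm=down(np.radians(83.4)); togo(L2W((.005,.1625,.234)),Rm)
E
```

```text
tip [0.0053 0.1141 0.065 ]
blk [-0.0098  0.1803  0.085 ]
blk [0.0214 0.1813 0.085 ]
blk [0.0225 0.1428 0.085 ]
blk [-0.0111  0.142   0.085 ]
rodtail [0.0058 0.0904 0.064 ]
rodhead [ 0.0056 -0.086   0.064 ]
headtip [ 0.0051 -0.1006  0.065 ]
shift(25mm) [4.38 0.8  4.86] turn(4deg) [-0.    0.01  0.05]
```

```bash
python3 -m creep '[{"slide":[0.9,0.4,0],"angular":[0,0,0]},{"slide":[0.9,0.4,0],"angular":[0,0,0]},{"slide":[0.9,0,0],"angular":[0,0,0]},{"slide":[0.9,0,0],"angular":[0,0,0]},{"slide":[0.78,0,0.5],"angular":[0,0,0]}]' -0.3; python3 -m creep '[{"slide":[0,0,0.9],"angular":[0,0,0]},{"slide":[0,0,0.9],"angular":[0,0,0]},{"slide":[0,0,0.4],"angular":[0,0,0]},{"slide":[0,0,0],"angular":[0,0,0]},{"slide":[0,0,0],"angular":[0,0,0]}]'
python3 - <<'E'
from h import *
s,_=st(); shot("wrist","w26"); Rm=down(np.radians(83.4)); togo(L2W((.005,.1625,.234)),Rm)
E
```

```text
time: 41.55
tool_pos: [0.5919, 0.1389, 0.3455]
tcp_rot: [2.343, 2.089, 0.006]
wrist_force: [1.3, 0.5, -0.2]
width: 0.653
time: 41.97
tool_pos: [0.5901, 0.1377, 0.2875]
tcp_rot: [-2.344, -2.091, 0.003]
wrist_force: [-0.4, 0.0, 0.5]
width: 0.648
t 41.97 q [ 0.19  0.23  1.87 -0.    1.04  0.3 ] tcp [0.5901 0.1377 0.2875] tx yaw 83.5 z [-0.002 -0.001 -1.   ] F [-0.4  0.   0.5] w 0.648
shift(25mm) [ 0.03 -0.04  2.19] turn(4deg) [ 0.01 -0.    0.02]
```

View pics/w26.png

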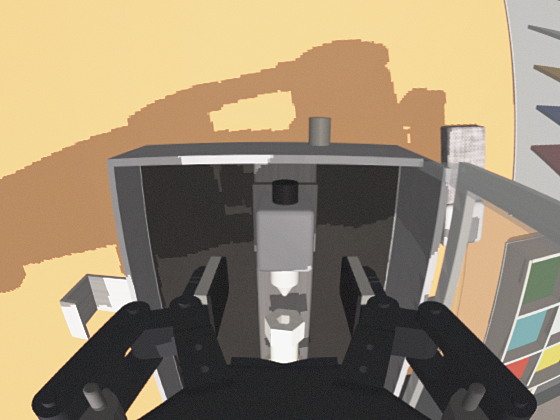

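```bash
python3 -m creep '[{"slide":[0,0,0.7],"angular":[0,0,0]},{"slide":[0,0,0.7],"angular":[0,0,0]},{"slide":[0,0,0.6],"angular":[0,0,0]},{"slide":[0,0,0.2],"angular":[0,0,0]},{"slide":[0,0,0],"angular":[0,0,0]}]'; python3 -m creep '[{"slide":[0,0,0],"angular":[0,0,0]},{"slide":[0,0,0],"angular":[0,0,0]},{"slide":[0,0,0],"angular":[0,0,0]},{"slide":[0,0,0],"angular":[0,0,0]},{"slide":[0,0,0],"angular":[0,0,0]}]' 1 70; python3 -m creep '[{"slide":[0,0,0],"angular":[0,0,0]},{"slide":[0,0,0],"angular":[0,0,0]}]'
python3 - <<'E'
from h import *
s,_=st(); shot("wrist","w27"); print(W2L(s["tool_pos"]))
E
```

```text
time: 42.43
tool_pos: [0.5901, 0.138, 0.233]
tcp_rot: [-2.344, -2.091, 0.001]
wrist_force: [-1.0, -0.1, 0.0]
width: 0.649
time: 42.85
tool_pos: [0.5901, 0.1385, 0.2354]
tcp_rot: [-2.344, -2.091, -0.001]
wrist_force: [-4.0, -1.1, 4.9]
width: 0.383
time: 43.02
tool_pos: [0.5901, 0.1385, 0.2354]
tcp_rot: [-2.344, -2.091, -0.001]
wrist_force: [-4.2, -0.2, 4.8]
width: 0.383
t 43.02 q [0.19 0.29 1.9  0.   0.95 0.3 ] tcp [0.5901 0.1385 0.2354] tx yaw 83.5 z [ 0.  0. -1.] F [-4.2 -0.2  4.8] w 0.383
[0.00534596 0.16243059 0.23539698]
```

View pics/w27.png

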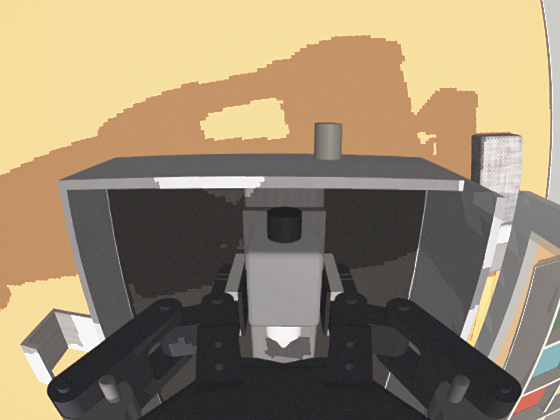

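```bash
python3 -m creep '[{"slide":[-0.3,0,0],"angular":[0,0,0]},{"slide":[-0.3,0,0],"angular":[0,0,0]},{"slide":[-0.3,0,0],"angular":[0,0,0]},{"slide":[-0.3,0,0],"angular":[0,0,0]},{"slide":[-0.1,0,0],"angular":[0,0,0]}]'; python3 -m creep '[{"slide":[-0.2,0,0],"angular":[0,0,0]},{"slide":[-0.2,0,0],"angular":[0,0,0]},{"slide":[-0.1,0,0],"angular":[0,0,0]},{"slide":[0,0,0],"angular":[0,0,0]}]'
python3 - <<'E'
from h import *
s,_=st(); shot("wrist","w28"); print(W2L(s["tool_pos"])); shot("side","s28",(240,150,340,270),5)
E
```

```text
time: 43.48
tool_pos: [0.5863, 0.1071, 0.2354]
tcp_rot: [-2.343, -2.089, -0.004]
wrist_force: [-4.1, 7.1, 2.9]
width: 0.383
time: 43.82
tool_pos: [0.5849, 0.0948, 0.2354]
tcp_rot: [-2.343, -2.09, -0.003]
wrist_force: [-5.2, 5.4, 5.0]
width: 0.383
t 43.82 q [0.12 0.27 1.93 0.   0.94 0.23] tcp [0.5849 0.0948 0.2354] tx yaw 83.5 z [ 0.     0.003 -1.   ] F [-5.2  5.4  5. ] w 0.383
[0.00522271 0.11838914 0.23540557]
```

View pics/w28.png

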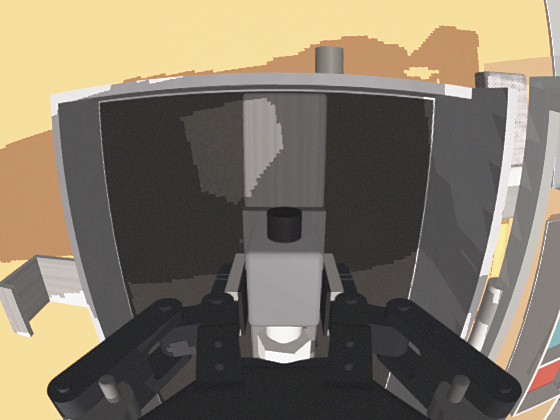

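View pics/s28.png

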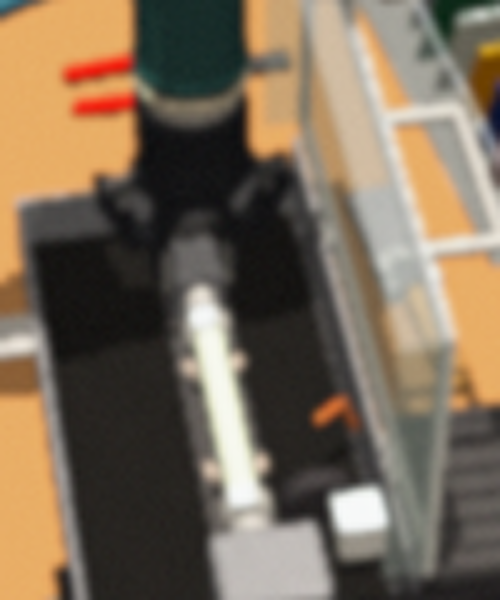

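```bash
python3 -m creep '[{"slide":[-0.1,0,0],"angular":[0,0,0]},{"slide":[-0.1,0,0],"angular":[0,0,0]},{"slide":[0,0,0],"angular":[0,0,0]}]'; python3 -m creep '[{"slide":[-0.08,0,0],"angular":[0,0,0]},{"slide":[0,0,0],"angular":[0,0,0]}]';  python3 -m creep '[{"slide":[-0.04,0,0],"angular":[0,0,0]},{"slide":[0,0,0],"angular":[0,0,0]}]'
python3 - <<'E'
from h import *
s,_=st(); print(W2L(s["tool_pos"]))
E
```

```text
time: 44.17
tool_pos: [0.5843, 0.0901, 0.2354]
tcp_rot: [-2.343, -2.089, -0.004]
wrist_force: [-4.7, 6.5, 4.4]
width: 0.38
time: 44.33
tool_pos: [0.5841, 0.0883, 0.2354]
tcp_rot: [-2.343, -2.089, -0.004]
wrist_force: [-3.7, 6.9, 4.8]
width: 0.386
time: 44.5
tool_pos: [0.584, 0.0875, 0.2354]
tcp_rot: [-2.343, -2.089, -0.004]
wrist_force: [-4.3, 8.3, 5.1]
width: 0.38
t 44.5 q [0.11 0.27 1.94 0.   0.94 0.22] tcp [0.584  0.0875 0.2354] tx yaw 83.5 z [ 0.     0.004 -1.   ] F [-4.3  8.3  5.1] w 0.38
[0.00520668 0.111079   0.23539508]
```

```bash
python3 -m creep '[{"slide":[-0.04,0,0],"angular":[0,0,0]},{"slide":[0,0,0],"angular":[0,0,0]}]'; python3 -m creep '[{"slide":[-0.04,0,0],"angular":[0,0,0]},{"slide":[0,0,0],"angular":[0,0,0]}]'
```

```text
time: 44.67
tool_pos: [0.584, 0.0868, 0.2354]
tcp_rot: [-2.342, -2.089, -0.005]
wrist_force: [-4.1, 10.6, 4.2]
width: 0.385
time: 44.83
tool_pos: [0.5839, 0.0863, 0.2354]
tcp_rot: [-2.342, -2.088, -0.006]
wrist_force: [-4.6, 12.2, 4.2]
width: 0.383
```

```bash
python3 -m creep '[{"slide":[-0.06,0,0],"angular":[0,0,0]},{"slide":[0,0,0],"angular":[0,0,0]}]'; python3 -m creep '[{"slide":[-0.06,0,0],"angular":[0,0,0]},{"slide":[0,0,0],"angular":[0,0,0]}]';  python3 -m creep '[{"slide":[-0.06,0,0],"angular":[0,0,0]},{"slide":[0,0,0],"angular":[0,0,0]}]'
python3 - <<'E'
from h import *
s,_=st(); print(W2L(s["tool_pos"])); shot("side","s29",(240,150,340,270),5)
E
```

```text
time: 45.0
tool_pos: [0.5838, 0.0855, 0.2354]
tcp_rot: [-2.342, -2.087, -0.009]
wrist_force: [-2.4, 15.5, 3.8]
width: 0.378
time: 45.17
tool_pos: [0.5836, 0.0849, 0.2354]
tcp_rot: [-2.341, -2.086, -0.011]
wrist_force: [-2.2, 19.6, 3.7]
width: 0.381
time: 45.33
tool_pos: [0.5836, 0.0843, 0.2354]
tcp_rot: [-2.341, -2.085, -0.013]
wrist_force: [-2.3, 23.8, 2.8]
width: 0.382
t 45.33 q [0.1  0.26 1.94 0.01 0.93 0.21] tcp [0.5836 0.0843 0.2354] tx yaw 83.4 z [ 0.002  0.011 -1.   ] F [-2.3 23.8  2.8] w 0.382
[0.00511254 0.10779316 0.23541801]
```

View pics/s29.png

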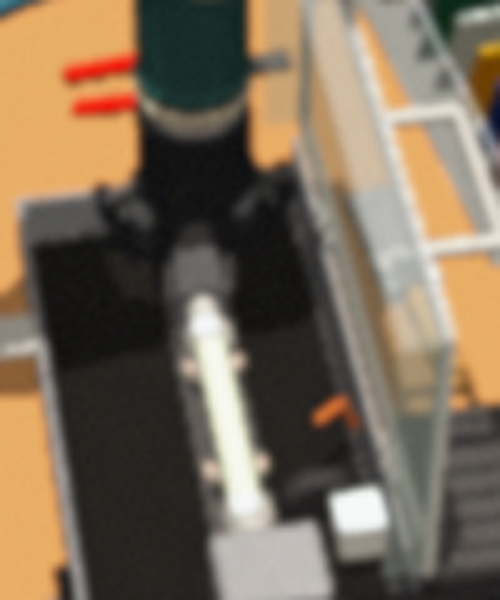

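```bash
python3 -m creep '[{"slide":[0,0,0],"angular":[0,0,0]},{"slide":[0,0,0],"angular":[0,0,0]},{"slide":[0,0,0],"angular":[0,0,0]},{"slide":[0,0,0],"angular":[0,0,0]}]' -0.3;  python3 -m creep '[{"slide":[0,0,-1],"angular":[0,0,0]},{"slide":[0,0,-1],"angular":[0,0,0]},{"slide":[0,0,-1],"angular":[0,0,0]},{"slide":[0,0,-1],"angular":[0,0,0]},{"slide":[0,0,-1],"angular":[0,0,0]}]'; python3 -m creep '[{"slide":[-0.8,-0.8,0],"angular":[0,0,0]},{"slide":[-0.8,-0.8,0],"angular":[0,0,0]},{"slide":[0,0,0],"angular":[0,0,0]},{"slide":[0,0,0],"angular":[0,0,0]}]'
python3 - <<'E'
from h import *
s,_=st(); print(W2L(s["tool_pos"])); shot("wrist","w30")
f=cv2.imread("pics/w30.png"); cv2.imwrite("pics/w30z.png",cv2.resize(f[60:360,260:400],None,fx=2,fy=2,interpolation=cv2.INTER_CUBIC))
E
```

```text
time: 45.72
tool_pos: [0.5839, 0.079, 0.2341]
tcp_rot: [2.343, 2.091, 0.002]
wrist_force: [-0.2, 0.1, 0.4]
width: 0.65
time: 46.13
tool_pos: [0.5834, 0.0786, 0.3596]
tcp_rot: [2.344, 2.091, 0.0]
wrist_force: [-0.3, 0.2, 0.1]
width: 0.647
time: 46.47
tool_pos: [0.5383, 0.0429, 0.3586]
tcp_rot: [2.346, 2.089, 0.001]
wrist_force: [0.1, -0.0, 0.7]
width: 0.648
t 46.47 q [ 0.03  0.04  1.94 -0.    1.15  0.15] tcp [0.5383 0.0429 0.3586] tx yaw 83.4 z [ 0.001 -0.    -1.   ] F [ 0.1 -0.   0.7] w 0.648
[-0.0350614   0.06151299  0.35855454]
```

View pics/w30.png

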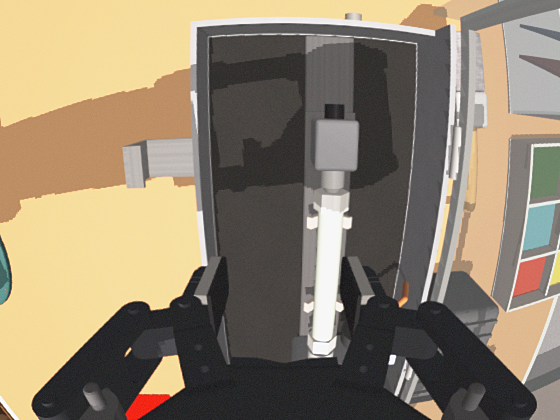

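View pics/w30z.png

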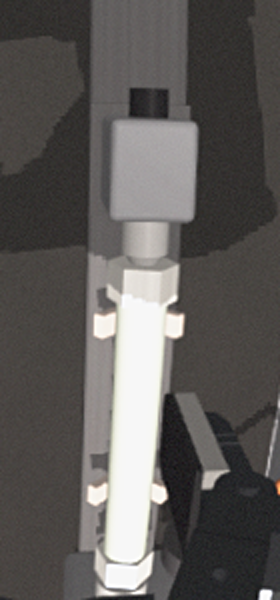

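```bash
python3 -m creep '[{"slide":[-1,0,0],"angular":[0,0,0]},{"slide":[-1,0,0],"angular":[0,0,0]},{"slide":[-1,0,0],"angular":[0,0,0]},{"slide":[-1,0,0],"angular":[0,0,0]},{"slide":[-1,0,0],"angular":[0,0,0]}]'; python3 -m creep '[{"slide":[-1,0,0],"angular":[0,0,0]},{"slide":[-1,0,0],"angular":[0,0,0]},{"slide":[-1,0,0],"angular":[0,0,0]},{"slide":[0,0,0],"angular":[0,0,0]},{"slide":[0,0,0],"angular":[0,0,0]}]'
python3 - <<'E'
from h import *
s,_=st(); print(W2L(s["tool_pos"])); shot("wrist","w31")
f=cv2.imread("pics/w31.png"); cv2.imwrite("pics/w31z.png",cv2.resize(f[0:300,250:420],None,fx=2,fy=2,interpolation=cv2.INTER_CUBIC))
for w,reg in (("w30",(300,90,370,360)),("w31",(250,0,420,300))):
    f=np.load(w+".npz");T=f["T"];u0,v0,u1,v1=reg
    v,u=np.mgrid[v0:v1,u0:u1]; P=bydepth("wrist",u,v,f["d"][v0:v1,u0:u1],T).reshape(-1,3); L=np.array([W2L(q) for q in P])
    for y0,y1 in [(-.118,-.112),(-.108,-.102),(-.1,-.088),(-.083,-.07),(-.04,-.02),(-.02,0),(0,.02),(.048,.053),(.056,.068),(.072,.078),(.08,.088)]:
        m=(L[:,1]>y0)&(L[:,1]<y1)&(L[:,2]>.058)&(L[:,2]<.1)&(abs(L[:,0]-.005)<.02)
        if m.sum()>15: print(w,y0,y1,m.sum(),"ztop",np.percentile(L[m,2],95).round(4),"x",np.percentile(L[m,0],[2,98]).round(4), "mid",np.percentile(L[m,0],[2,98]).mean().round(4))
E
```

```text
time: 46.93
tool_pos: [0.5257, -0.081, 0.3582]
tcp_rot: [2.343, 2.093, 0.001]
wrist_force: [0.1, 0.5, -0.6]
width: 0.648
time: 47.35
tool_pos: [0.5172, -0.1557, 0.3581]
tcp_rot: [-2.346, -2.089, -0.001]
wrist_force: [-0.6, 0.3, 0.4]
width: 0.65
t 47.35 q [-0.34  0.04  1.94  0.    1.15 -0.22] tcp [ 0.5172 -0.1557  0.3581] tx yaw 83.4 z [ 0.  0. -1.] F [-0.6  0.3  0.4] w 0.65
[-0.03324726 -0.13825871  0.35808054]
w30 -0.118 -0.112 75 ztop 0.0695 x [-0.0147  0.0247] mid 0.005
w30 -0.108 -0.102 95 ztop 0.0781 x [-0.0089  0.0168] mid 0.004
w30 -0.1 -0.088 230 ztop 0.0792 x [-0.0092  0.0189] mid 0.0048
w30 -0.083 -0.07 199 ztop 0.0765 x [-0.0058  0.0144] mid 0.0043
w30 -0.04 -0.02 401 ztop 0.0766 x [-0.0061  0.0147] mid 0.0043
w30 -0.02 0 436 ztop 0.0765 x [-0.0056  0.0149] mid 0.0047
w30 0 0.02 477 ztop 0.0764 x [-0.0056  0.0145] mid 0.0044
w30 0.048 0.053 110 ztop 0.0766 x [-0.0054  0.0148] mid 0.0047
w30 0.056 0.068 480 ztop 0.0791 x [-0.0091  0.0187] mid 0.0048
w30 0.072 0.078 135 ztop 0.0755 x [-0.0044  0.0133] mid 0.0044
w30 0.08 0.088 231 ztop 0.0754 x [-0.0045  0.0143] mid 0.0049
w31 -0.118 -0.112 436 ztop 0.0818 x [-0.0142  0.0242] mid 0.005
w31 -0.108 -0.102 282 ztop 0.0793 x [-0.0086  0.017 ] mid 0.0042
w31 -0.1 -0.088 554 ztop 0.0792 x [-0.0096  0.0191] mid 0.0047
w31 -0.083 -0.07 435 ztop 0.0765 x [-0.0062  0.0144] mid 0.0041
w31 -0.04 -0.02 688 ztop 0.0765 x [-0.0057  0.0152] mid 0.0048
w31 -0.02 0 672 ztop 0.0765 x [-0.0057  0.0152] mid 0.0048
w31 0 0.02 653 ztop 0.0765 x [-0.0056  0.0154] mid 0.0049
```

View pics/w31z.png

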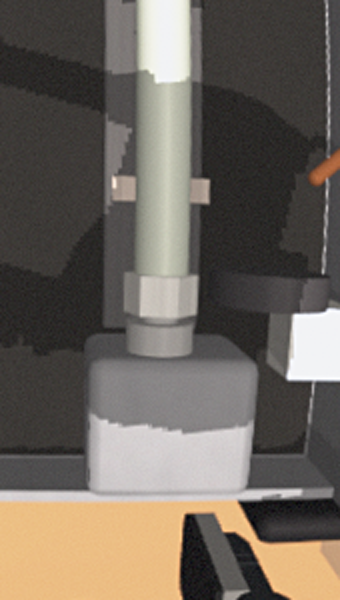

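```bash
python3 -m creep '[{"slide":[0,0,-1],"angular":[0,0,0]},{"slide":[0,0,-1],"angular":[0,0,0]},{"slide":[0,0,-1],"angular":[0,0,0]},{"slide":[0,0,-1],"angular":[0,0,0]},{"slide":[0,0,-1],"angular":[0,0,0]}]' 0.15; python3 -m creep '[{"slide":[0,0,-1],"angular":[0,0,0]},{"slide":[0,0,-1],"angular":[0,0,0]},{"slide":[0,0,-1],"angular":[0,0,0]},{"slide":[0,0,-0.3],"angular":[0,0,0]},{"slide":[0,0,0],"angular":[0,0,0]}]'
python3 - <<'E'
from h import *
s,_=st();Rm=down(np.radians(83.4)); togo((.705,-.087,.56),Rm)
E
```

```text
time: 47.82
tool_pos: [0.5169, -0.1532, 0.4842]
tcp_rot: [-2.341, -2.094, -0.001]
wrist_force: [-0.0, -1.1, -0.3]
width: 0.42
time: 48.23
tool_pos: [0.5172, -0.1537, 0.5686]
tcp_rot: [2.338, 2.091, 0.005]
wrist_force: [0.9, 0.7, 0.0]
width: 0.428
t 48.23 q [-0.34 -0.05  1.66  0.    1.53 -0.22] tcp [ 0.5172 -0.1537  0.5686] tx yaw 83.6 z [ 0.005 -0.001 -1.   ] F [0.9 0.7 0. ] w 0.428
shift(25mm) [3.49 7.17 0.38] turn(4deg) [0.08 0.01 0.05]
```

```bash
python3 -m creep '[{"slide":[0.5,1,0],"angular":[0,0,0]},{"slide":[0.5,1,0],"angular":[0,0,0]},{"slide":[0.5,1,0],"angular":[0,0,0]},{"slide":[0.5,1,0],"angular":[0,0,0]},{"slide":[0.5,1,0],"angular":[0,0,0]}]'; python3 -m creep '[{"slide":[0.5,1,0],"angular":[0,0,0]},{"slide":[0.5,1,0],"angular":[0,0,0]},{"slide":[0,0.17,0],"angular":[0,0,0]},{"slide":[0,0,0],"angular":[0,0,0]},{"slide":[0,0,0],"angular":[0,0,0]}]'
python3 - <<'E'
from h import *
s,_=st();Rm=down(np.radians(83.4)); togo((.705,-.087,.453),Rm); shot("wrist","w32")
f=np.load("w32.npz");T=f["T"]
v,u=np.mgrid[0:400,150:420]; P=bydepth("wrist",u,v,f["d"][0:400,150:420],T).reshape(-1,3); L=np.array([W2L(q) for q in P])
m=(L[:,2]>.285)&(L[:,2]<.325)&(L[:,0]>.12)&(L[:,0]<.18); print(m.sum(),np.percentile(L[m],[2,50,98],axis=0).round(4))
E
```

```text
time: 48.65
tool_pos: [0.649, -0.1054, 0.5626]
tcp_rot: [-2.34, -2.091, 0.003]
wrist_force: [-0.6, -0.8, 1.4]
width: 0.427
time: 49.07
tool_pos: [0.7045, -0.0876, 0.5631]
tcp_rot: [-2.341, -2.091, 0.005]
wrist_force: [-0.8, -0.7, -0.3]
width: 0.422
t 49.07 q [-0.16  0.29  1.29 -0.    1.57 -0.05] tcp [ 0.7045 -0.0876  0.5631] tx yaw 83.6 z [-0.004  0.    -1.   ] F [-0.8 -0.7 -0.3] w 0.422
shift(25mm) [0.03 0.03 4.4 ] turn(4deg) [-0.06  0.    0.04]
2685 [[ 0.1219 -0.1102  0.3023]
 [ 0.1462 -0.0427  0.3059]
 [ 0.1529  0.0052  0.3076]]
```

View pics/w32.png

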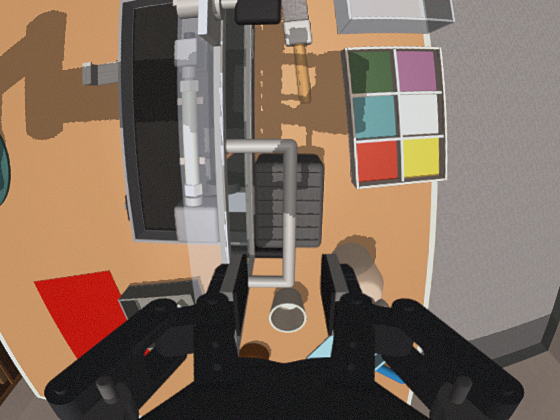

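```bash
python3 - <<'E'
from h import *
f=np.load("w32.npz");T=f["T"]
v,u=np.mgrid[170:250,270:310]; P=bydepth("wrist",u,v,f["d"][170:250,270:310],T).reshape(-1,3); L=np.array([W2L(q) for q in P])
m=(L[:,2]>.29)&(L[:,2]<.325); print(m.sum(),np.percentile(L[m],[2,50,98],axis=0).round(4))
x=np.percentile(L[m,0],[2,98]).mean()
Rm=down(np.radians(83.4)); print(x); togo(L2W((x,-.052,.459)),Rm)
E
```

```text
1060 [[ 0.1437 -0.0766  0.3028]
 [ 0.1482 -0.0449  0.3059]
 [ 0.1531 -0.0168  0.3077]]
0.1484136671526765
shift(25mm) [-0.1   0.17  4.2 ] turn(4deg) [-0.04  0.    0.03]
```

```bash
python3 -m creep '[{"slide":[-0.1,0.15,0.5],"angular":[0,0,0]},{"slide":[0,0,0.9],"angular":[0,0,0]},{"slide":[0,0,0.9],"angular":[0,0,0]},{"slide":[0,0,0.9],"angular":[0,0,0]},{"slide":[0,0,0.7],"angular":[0,0,0]}]'; python3 -m creep '[{"slide":[0,0,0.3],"angular":[0,0,0]},{"slide":[0,0,0],"angular":[0,0,0]},{"slide":[0,0,0],"angular":[0,0,0]}]'
python3 - <<'E'
from h import *
s,_=st();Rm=down(np.radians(83.4)); togo(L2W((.1484,-.052,.459)),Rm); shot("wrist","w33")
E
```

```text
time: 49.53
tool_pos: [0.7066, -0.0916, 0.4657]
tcp_rot: [-2.344, -2.09, 0.002]
wrist_force: [0.3, 0.2, -0.1]
width: 0.424
time: 49.78
tool_pos: [0.7075, -0.0913, 0.4608]
tcp_rot: [-2.344, -2.091, 0.0]
wrist_force: [0.0, 0.4, 1.1]
width: 0.428
t 49.78 q [-0.16  0.31  1.44 -0.    1.39 -0.05] tcp [ 0.7075 -0.0913  0.4608] tx yaw 83.5 z [-0. -0. -1.] F [0.  0.4 1.1] w 0.428
shift(25mm) [0.02 0.   0.07] turn(4deg) [-0.    0.    0.02]
```

View pics/w33.png

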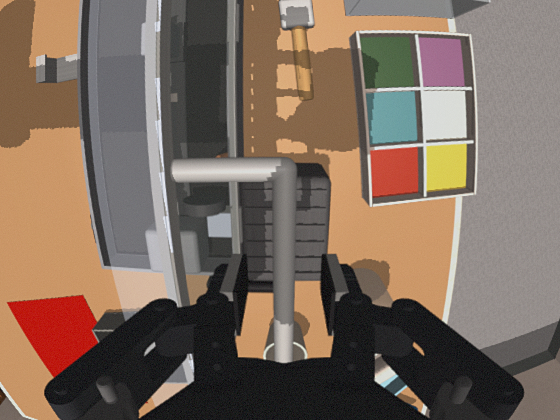

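```bash
python3 -m creep '[{"slide":[0,0,0],"angular":[0,0,0]},{"slide":[0,0,0],"angular":[0,0,0]},{"slide":[0,0,0],"angular":[0,0,0]},{"slide":[0,0,0],"angular":[0,0,0]}]' 1 30; python3 -m creep '[{"slide":[0,-0.45,-0.1],"angular":[0,0,0]},{"slide":[0,-0.45,-0.08],"angular":[0,0,0]},{"slide":[0,-0.91,-0.08],"angular":[0,0,0]},{"slide":[0,-0.91,0.02],"angular":[0,0,0]},{"slide":[0,-0.91,0.12],"angular":[0,0,0]}]'
python3 - <<'E'
from h import *
s,Rm=st(); g=s["tool_pos"]+.155*Rm[:,2]; l=W2L(g)-[.095,0,.105]; print(l,np.hypot(l[0],l[2]),165.2-np.degrees(np.arctan2(l[2],l[0])))
shot("side","s34",(180,60,400,300),2.5)
E
```

```text
time: 50.17
tool_pos: [0.708, -0.0909, 0.4627]
tcp_rot: [2.342, 2.091, 0.002]
wrist_force: [-1.5, 0.2, 5.0]
width: 0.106
time: 50.58
tool_pos: [0.6187, -0.0804, 0.4672]
tcp_rot: [2.338, 2.088, 0.011]
wrist_force: [3.4, 1.1, 2.2]
width: 0.1
t 50.58 q [-0.17  0.13  1.64  0.    1.35 -0.06] tcp [ 0.6187 -0.0804  0.4672] tx yaw 83.5 z [ 0.01  -0.001 -1.   ] F [3.4 1.1 2.2] w 0.1
[-0.03457051 -0.05173818  0.20721938] 0.21008329967472927 65.72854588734788
```

View pics/s34.png

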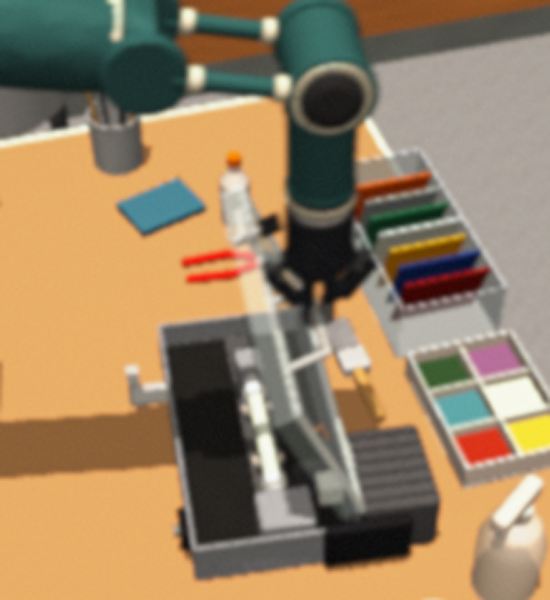

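```bash
python3 -m creep '[{"slide":[0,-0.89,0.22],"angular":[0,0,0]},{"slide":[0,-0.86,0.32],"angular":[0,0,0]},{"slide":[0,-0.81,0.42],"angular":[0,0,0]},{"slide":[0,-0.76,0.5],"angular":[0,0,0]},{"slide":[0,-0.7,0.59],"angular":[0,0,0]}]'
python3 - <<'E'
from h import *
s,Rm=st(); g=s["tool_pos"]+.155*Rm[:,2]; l=W2L(g)-[.095,0,.105]; print(l,np.hypot(l[0],l[2]),165.2-np.degrees(np.arctan2(l[2],l[0])))
E
python3 -m creep '[{"slide":[0,-0.63,0.66],"angular":[0,0,0]},{"slide":[0,-0.55,0.73],"angular":[0,0,0]},{"slide":[0,-0.24,0.39],"angular":[0,0,0]},{"slide":[0,-0.23,0.39],"angular":[0,0,0]},{"slide":[0,0,0],"angular":[0,0,0]}]'
python3 - <<'E'
from h import *
s,Rm=st(); g=s["tool_pos"]+.155*Rm[:,2]; l=W2L(g)-[.095,0,.105]; print(l,np.hypot(l[0],l[2]),165.2-np.degrees(np.arctan2(l[2],l[0])))
E
```

```text
time: 51.05
tool_pos: [0.5175, -0.0686, 0.4148]
tcp_rot: [2.342, 2.091, 0.006]
wrist_force: [-1.0, 3.3, 3.1]
width: 0.104
t 51.05 q [-0.18 -0.04  1.92  0.    1.26 -0.07] tcp [ 0.5175 -0.0686  0.4148] tx yaw 83.5 z [ 0.004  0.001 -1.   ] F [-1.   3.3  3.1] w 0.104
[-0.13730632 -0.05145191  0.15484622] 0.206955014212157 33.635729832894555
time: 51.47
tool_pos: [0.475, -0.0637, 0.3556]
tcp_rot: [-2.339, -2.088, 0.004]
wrist_force: [-2.9, 4.5, -5.6]
width: 0.102
t 51.47 q [-0.19 -0.07  2.06  0.    1.16 -0.07] tcp [ 0.475  -0.0637  0.3556] tx yaw 83.5 z [-0.006  0.003 -1.   ] F [-2.9  4.5 -5.6] w 0.102
[-0.18165787 -0.05139664  0.09556285] 0.20526041715505458 12.947042091034888
```

```bash
python3 -m creep '[{"slide":[0,-0.19,0.42],"angular":[0,0,0]},{"slide":[0,-0.18,0.42],"angular":[0,0,0]},{"slide":[0,-0.14,0.42],"angular":[0,0,0]},{"slide":[0,-0.12,0.35],"angular":[0,0,0]},{"slide":[0,0,0],"angular":[0,0,0]}]'
python3 - <<'E'
from h import *
s,Rm=st(); g=s["tool_pos"]+.155*Rm[:,2]; l=W2L(g)-[.095,0,.105]; print(l,np.hypot(l[0],l[2]),165.2-np.degrees(np.arctan2(l[2],l[0])))
E
```

```text
time: 51.88
tool_pos: [0.4598, -0.062, 0.3154]
tcp_rot: [-2.34, -2.088, 0.004]
wrist_force: [-3.0, 5.2, -5.4]
width: 0.098
t 51.88 q [-0.19 -0.06  2.13  0.    1.08 -0.08] tcp [ 0.4598 -0.062   0.3154] tx yaw 83.5 z [-0.006  0.003 -1.   ] F [-3.   5.2 -5.4] w 0.098
[-0.19688731 -0.05142073  0.05543563] 0.20454271713027733 0.9251073713557219
```

```bash
python3 -m creep '[{"slide":[0,-0.02,0.1],"angular":[0,0,0]},{"slide":[0,0,0],"angular":[0,0,0]}]'; python3 -m creep '[{"slide":[0,0,0.1],"angular":[0,0,0]},{"slide":[0,0,0],"angular":[0,0,0]}]'; python3 -m creep '[{"slide":[0,0,0.1],"angular":[0,0,0]},{"slide":[0,0,0],"angular":[0,0,0]},{"slide":[0,0,0],"angular":[0,0,0]}]'
```

```text
time: 52.05
tool_pos: [0.4596, -0.062, 0.3139]
tcp_rot: [-2.339, -2.088, 0.004]
wrist_force: [-6.0, 4.9, -1.6]
width: 0.1
time: 52.22
tool_pos: [0.4596, -0.062, 0.3132]
tcp_rot: [-2.339, -2.087, 0.005]
wrist_force: [-10.4, 5.5, 10.3]
width: 0.102
time: 52.47
tool_pos: [0.4597, -0.062, 0.3131]
tcp_rot: [-2.339, -2.088, 0.005]
wrist_force: [-17.4, 5.8, 25.7]
width: 0.095
```

```bash
python3 -m creep '[{"slide":[0,0,0],"angular":[0,0,0]},{"slide":[0,0,0],"angular":[0,0,0]},{"slide":[0,0,0],"angular":[0,0,0]},{"slide":[0,0,0],"angular":[0,0,0]}]' -0.3; python3 -m creep '[{"slide":[0,0,-1],"angular":[0,0,0]},{"slide":[0,0,-1],"angular":[0,0,0]},{"slide":[0,0,-1],"angular":[0,0,0]},{"slide":[0,0,-1],"angular":[0,0,0]},{"slide":[0,0,0],"angular":[0,0,0]}]'
python3 - <<'E'
from h import *
s,Rm=st(); Rm=down(np.radians(83.4)); togo((.4455,.0902,.40),Rm); shot("wrist","w35")
E
```

```text
time: 52.8
tool_pos: [0.4613, -0.063, 0.3105]
tcp_rot: [2.343, 2.092, 0.0]
wrist_force: [0.8, -0.0, -0.3]
width: 0.644
time: 53.22
tool_pos: [0.4628, -0.0633, 0.4162]
tcp_rot: [2.338, 2.087, 0.009]
wrist_force: [0.3, -0.3, 0.2]
width: 0.651
t 53.22 q [-0.19 -0.15  2.02 -0.    1.26 -0.08] tcp [ 0.4628 -0.0633  0.4162] tx yaw 83.5 z [ 0.01  -0.002 -1.   ] F [ 0.3 -0.3  0.2] w 0.651
shift(25mm) [ 6.02 -1.39  0.63] turn(4deg) [0.14 0.01 0.03]
```

View pics/w35.png

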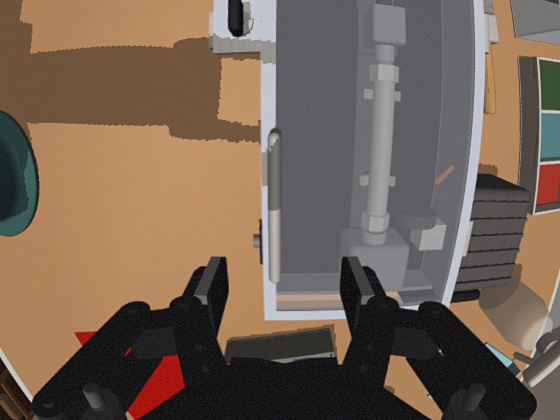

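Guard shut over the mounted rod; key seen at (237,15), still unlocked. Go to the key.

```bash
python3 -m creep '[{"slide":[1,-0.2,0],"angular":[0,0,0]},{"slide":[1,-0.2,0],"angular":[0,0,0]},{"slide":[1,-0.2,0],"angular":[0,0,0]},{"slide":[1,-0.2,0],"angular":[0,0,0]},{"slide":[1,-0.2,0],"angular":[0,0,0]}]'; python3 -m creep '[{"slide":[1,-0.3,0],"angular":[0,0,0]},{"slide":[0,0,0],"angular":[0,0,0]},{"slide":[0,0,0],"angular":[0,0,0]}]'
python3 - <<'E'
from h import *
s,Rm=st(); Rm=down(np.radians(83.4)); togo((.4455,.0902,.294),Rm); shot("wrist","w36")
f=np.load("w36.npz"); p,d,T=f["p"],f["d"],f["T"]
v,u=np.mgrid[120:290,220:340]; P=bydepth("wrist",u,v,d[120:290,220:340],T)
m=(P[...,2]>.13)&(P[...,2]<.156)&(p[120:290,220:340].astype(int).sum(-1)<150); Q=P[m]
print(m.sum(),np.percentile(Q,[2,50,98],axis=0).round(4)); r=cv2.minAreaRect((Q[:,:2]*1000).astype(np.float32)); print(r)
E
```

```text
time: 53.68
tool_pos: [0.4496, 0.0651, 0.4088]
tcp_rot: [-2.343, -2.091, 0.003]
wrist_force: [0.5, 0.2, -0.7]
width: 0.653
time: 53.93
tool_pos: [0.445, 0.0908, 0.409]
tcp_rot: [-2.34, -2.095, 0.003]
wrist_force: [-0.3, 0.4, -0.2]
width: 0.649
t 53.93 q [ 0.15 -0.17  2.05 -0.    1.26  0.26] tcp [0.445  0.0908 0.409 ] tx yaw 83.7 z [-0.002 -0.001 -1.   ] F [-0.3  0.4 -0.2] w 0.649
shift(25mm) [-0.02  0.03  4.6 ] turn(4deg) [-0.03  0.01  0.07]
425 [[0.4428 0.0773 0.1327]
 [0.447  0.0936 0.1495]
 [0.4514 0.1044 0.1512]]
((446.8426818847656, 90.52733612060547), (28.455387115478516, 8.182537078857422), 83.65087127685547)
```

View pics/w36.png

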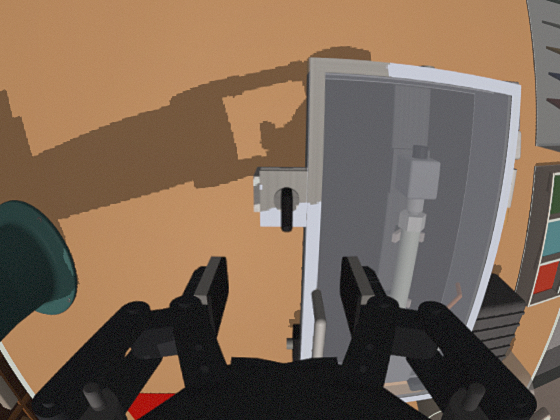

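```bash
python3 -m creep '[{"slide":[-0.02,0.07,1],"angular":[0,0,0]},{"slide":[0,0,1],"angular":[0,0,0]},{"slide":[0,0,1],"angular":[0,0,0]},{"slide":[0,0,0.8],"angular":[0,0,0]},{"slide":[0,0,0.6],"angular":[0,0,0]}]';python3 -m creep '[{"slide":[0,0,0.1],"angular":[0,0,0]},{"slide":[0,0,0],"angular":[0,0,0]},{"slide":[0,0,0],"angular":[0,0,0]}]'
python3 - <<'E'
from h import *
s,Rm=st(); Rm=down(np.radians(83.6)); togo((.4468,.0905,.294),Rm)
E
python3 -m creep '[{"slide":[0,0,0],"angular":[0,0,0]},{"slide":[0,0,0],"angular":[0,0,0]},{"slide":[0,0,0],"angular":[0,0,0]},{"slide":[0,0,0],"angular":[0,0,0]},{"slide":[0,0,0],"angular":[0,0,0]}]' 1 40;python3 -m creep '[{"slide":[0,0,0],"angular":[0,0,0]},{"slide":[0,0,0],"angular":[0,0,0]}]'
```

```text
time: 54.4
tool_pos: [0.4464, 0.0878, 0.2977]
tcp_rot: [-2.344, -2.089, 0.005]
wrist_force: [-0.2, -0.3, -0.5]
width: 0.649
time: 54.65
tool_pos: [0.4476, 0.0886, 0.2984]
tcp_rot: [2.344, 2.091, 0.0]
wrist_force: [0.1, 0.3, -0.6]
width: 0.655
t 54.65 q [ 0.14 -0.06  2.17 -0.    1.03  0.26] tcp [0.4476 0.0886 0.2984] tx yaw 83.5 z [ 0. -0. -1.] F [ 0.1  0.3 -0.6] w 0.655
shift(25mm) [ 0.07 -0.04  0.18] turn(4deg) [ 0.01  0.   -0.04]
time: 55.07
tool_pos: [0.4467, 0.0894, 0.299]
tcp_rot: [-2.342, -2.092, 0.002]
wrist_force: [-6.0, 0.2, 7.1]
width: 0.097
time: 55.23
tool_pos: [0.4466, 0.0895, 0.299]
tcp_rot: [-2.342, -2.092, 0.002]
wrist_force: [-5.0, 0.5, 7.0]
width: 0.094
```

```bash
python3 -m creep '[{"slide":[0,0,0],"angular":[0,0,-1]},{"slide":[0,0,0],"angular":[0,0,-1]},{"slide":[0,0,0],"angular":[0,0,-1]},{"slide":[0,0,0],"angular":[0,0,-1]},{"slide":[0,0,0],"angular":[0,0,-1]}]';python3 -m creep '[{"slide":[0,0,0],"angular":[0,0,-1]},{"slide":[0,0,0],"angular":[0,0,-1]},{"slide":[0,0,0],"angular":[0,0,-1]},{"slide":[0,0,0],"angular":[0,0,-1]},{"slide":[0,0,0],"angular":[0,0,-1]}]';python3 -m creep '[{"slide":[0,0,0],"angular":[0,0,-1]},{"slide":[0,0,0],"angular":[0,0,-1]},{"slide":[0,0,0],"angular":[0,0,-1]},{"slide":[0,0,0],"angular":[0,0,-1]},{"slide":[0,0,0],"angular":[0,0,-1]}]';python3 -m creep '[{"slide":[0,0,0],"angular":[0,0,-1]},{"slide":[0,0,0],"angular":[0,0,-1]},{"slide":[0,0,0],"angular":[0,0,-1]},{"slide":[0,0,0],"angular":[0,0,-1]},{"slide":[0,0,0],"angular":[0,0,-1]}]';python3 -m creep '[{"slide":[0,0,0],"angular":[0,0,-1]},{"slide":[0,0,0],"angular":[0,0,-1]},{"slide":[0,0,0],"angular":[0,0,-0.5]},{"slide":[0,0,0],"angular":[0,0,0]},{"slide":[0,0,0],"angular":[0,0,0]}]'
python3 - <<'E'
from h import *
s,Rm=st(); shot("wrist","w37"); print(s["torque"])
E
```

```text
time: 55.65
tool_pos: [0.4466, 0.0895, 0.299]
tcp_rot: [-1.939, -2.47, 0.001]
wrist_force: [-5.4, -0.0, 7.4]
width: 0.097
time: 56.07
tool_pos: [0.4465, 0.0895, 0.299]
tcp_rot: [-1.481, -2.769, 0.001]
wrist_force: [-5.2, 0.4, 7.7]
width: 0.094
time: 56.48
tool_pos: [0.4465, 0.0894, 0.299]
tcp_rot: [-0.978, -2.983, 0.001]
wrist_force: [-5.5, -0.3, 8.6]
width: 0.097
time: 56.9
tool_pos: [0.4464, 0.0894, 0.299]
tcp_rot: [-0.445, -3.108, 0.001]
wrist_force: [-6.0, -0.5, 8.8]
width: 0.098
time: 57.32
tool_pos: [0.4464, 0.0893, 0.299]
tcp_rot: [-0.178, -3.134, 0.0]
wrist_force: [-6.6, -0.8, 8.4]
width: 0.098
t 57.32 q [ 0.14 -0.06  2.17  0.    1.04 -1.32] tcp [0.4464 0.0893 0.299 ] tx yaw 173.5 z [-0.002 -0.    -1.   ] F [-6.6 -0.8  8.4] w 0.098
[-0.12664551  1.02027284 -0.1089971 ]
```

View pics/w37.png

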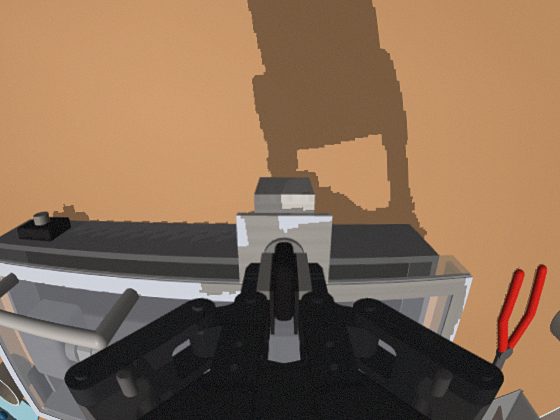

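Bow is back in line with lathe x. Release, rise and check everything.

```bash
python3 -m creep '[{"slide":[0,0,0],"angular":[0,0,0]},{"slide":[0,0,0],"angular":[0,0,0]},{"slide":[0,0,0],"angular":[0,0,0]},{"slide":[0,0,0],"angular":[0,0,0]}]' -0.3; python3 -m creep '[{"slide":[0,0,-1],"angular":[0,0,0]},{"slide":[0,0,-1],"angular":[0,0,0]},{"slide":[0,0,-1],"angular":[0,0,0]},{"slide":[0,0,-1],"angular":[0,0,0]},{"slide":[0,0,-1],"angular":[0,0,0]}]';python3 -m creep '[{"slide":[0,0,-1],"angular":[0,0,0]},{"slide":[0,1,0],"angular":[0,0,0]},{"slide":[0,1,0],"angular":[0,0,0]},{"slide":[0,0,0],"angular":[0,0,0]},{"slide":[0,0,0],"angular":[0,0,0]}]'
python3 - <<'E'
from h import *
s,Rm=st(); shot("wrist","w38")
f=np.load("w38.npz"); p,d,T=f["p"],f["d"],f["T"]; C=proj("wrist",np.array([.4467,.09,.15]),T); print(C)
a,b=int(C[0]),int(C[1]); sl=(slice(max(b-40,0),b+40),slice(a-40,a+40))
v,u=np.mgrid[sl]; P=bydepth("wrist",u,v,d[sl],T)
m=(P[...,2]>.13)&(P[...,2]<.156)&(p[sl].astype(int).sum(-1)<150); Q=P[m]
print(m.sum(), cv2.minAreaRect((Q[:,:2]*1000).astype(np.float32)))
for c in [(-.11,.19),(-.108,.03),(-.108,-.12),(-.1,.16)]:
    w=L2W((c[0],c[1],.11)); q=proj("wrist",w,T); 
    if 0<=q[0]<560 and 0<=q[1]<420: print(c,bydepth("wrist",*q,d[int(q[1]),int(q[0])],T).round(4))
shot("top","t38",(140,120,440,300),2.6)
E
```

```text
time: 57.7
tool_pos: [0.4473, 0.0893, 0.298]
tcp_rot: [0.177, 3.136, 0.0]
wrist_force: [-0.5, 0.1, 0.3]
width: 0.648
time: 58.12
tool_pos: [0.447, 0.0892, 0.424]
tcp_rot: [-0.178, -3.137, 0.0]
wrist_force: [1.3, -0.3, 0.2]
width: 0.648
time: 58.53
tool_pos: [0.4528, 0.1397, 0.4478]
tcp_rot: [-0.174, -3.137, 0.0]
wrist_force: [-0.2, -0.6, -0.0]
width: 0.65
t 58.53 q [ 0.25 -0.15  1.96 -0.    1.33 -1.21] tcp [0.4528 0.1397 0.4478] tx yaw 173.6 z [-0. -0. -1.] F [-0.2 -0.6 -0. ] w 0.65
[225.78401698 196.97563824]
402 ((445.5637512207031, 90.31729125976562), (8.6370267868042, 28.623374938964844), 83.07784271240234)
(-0.11, 0.19) [0.4781 0.179  0.1117]
(-0.108, 0.03) [0.462  0.0204 0.111 ]
(-0.108, -0.12) [ 0.4451 -0.1294  0.1096]
(-0.1, 0.16) [0.4851 0.1482 0.1102]
```

View pics/w38.png

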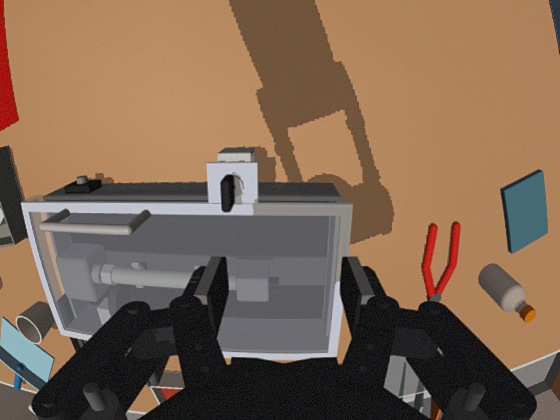

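View pics/t38.png

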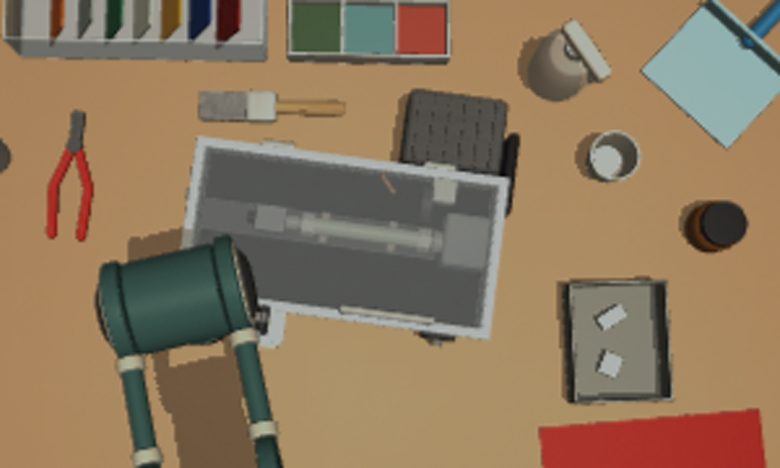

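```bash
python3 -m creep '[{"slide":[0,0,0],"angular":[0,0,0]},{"slide":[0,0,0],"angular":[0,0,0]}]'; python3 -c "
from workcell import order; print(order.finish_job())"
```

```text
time: 58.8
tool_pos: [0.4527, 0.1383, 0.4476]
tcp_rot: [-0.179, -3.136, 0.001]
wrist_force: [0.3, 1.3, -0.9]
width: 0.647
the job is handed in; nothing more can be done
None
```

The lathe is set up for its next rod and the job is handed in at about 59 s; no verdict is reported. All my last checks agreed.

- **Guard and key:** I unlocked the guard and swung it to about 90°. At the end I shut it and turned the key back. The guard's face then measured flat at z about 0.111 m. The key bow was in line with lathe x to within half a degree.
- **Offcuts:** The tray held only two, the 30 x 26 mm and 38 x 20 mm blocks. Both are in the grey tub, and the final top view shows them there with the tray clear.
- **Tailstock and rod:** I backed the tailstock off from about 0.052 to about 0.011, then laid the rod on the rests. I slid the tailstock up until the push force reached about 24 N, at a reading of about 0.064. Before I shut the guard, the rod measured level and on the centre line, with both cones fully inside the caps. After shutting it I could only see the rod through the guard, where it had not visibly moved.
- **Bench:** In the last pictures the other things look undisturbed, though I did not measure each one's position. The arm was standing clear, with a wrist force of about 1 to 2 N.

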